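# Fetch a slide box from a packed rack and close up the row

## Robot

A 6-joint arm with a two-finger parallel gripper is mounted at the origin on the work surface. World frame = base frame: x ahead of the robot, y to its left, z up, the work surface at z = 0. Lengths are in m, angles in rad, forces in N, time in s.
With the tool pointing down it reaches from about 0.375 to 0.9 m from the base axis. Payload 3.1 kg.
Tool frame: the origin (TCP) lies midway between the tips of the shut fingers; the grasp point (between the pads) lies 19 mm behind it (manip.hold_point_z is the distance from the TCP to the grasp point, in m); z points along the fingers, y is the direction in which the jaws open and shut (so a half turn about z gives the same grasp; the last joint's range is limited). The gripper opens to 85 mm and grips with 20 to 120 N. Pads are 22 mm wide; open, the fingers measure 114 mm over their backs; the gripper's body (76 mm by 85 mm) begins 54 mm behind the grasp point. The pads swing forward as they close: fully open they stand 13 mm farther back than shut.
Start: joints at [1.087, 0.527, 1.433, -0, 1.181, -0.178], TCP at [0.188, 0.596, 0.231] pointing down, gripper open.
Joint ranges: [-3.08, 3.08], [-0.75, 2.2], [0.22, 2.44], [-1.43, 4.57], [0, 2.65], [-2.85, 2.85]. Speed limits (rad/s): [2.79, 2.79, 3.14, 3.14, 3.14, 3.14].

## Interface

Orientations are given as a unit quaternion [x, y, z, w].
In Python, from station import manip gives the robot as it stands.
- The arm moves only by the tool drive_tool, never from a script. Its argument "motion" is one flat list of numbers, 7 for each row, row after row: the shift along the tool's x, y, z in mm, then the turn, a rotation vector about the tool's x, y, z in degrees, then the finger opening in mm, from 0 to 85.4. A call has 1 to 8 rows; each row is the pose to reach, as a shift and turn from the pose measured when the call began, along the tool's axes at that moment; what a row does not reach only later rows make up. A row lasts 1/8 s, in which the tool goes at most 62.5 mm and 10.7 degrees, less where a joint would pass 70% of its speed; a pose out of reach is approached as far as the arm can. A call with a gripper value outside its range is refused whole. The fingers move at their own pace and stop on an object; "force" is the grip in N (left out, the last holds). Time passes only in rows, so rows that repeat a pose let the fingers close. It gives the time, the measured TCP pose, the force and the opening at its end, in the units of the state.
- manip.sense(): the state, without advancing time (a new reading comes with each control period).
- manip.snapshot(name): name is "scene" or "top" or "wrist"; returns a dict with "color" (420x560x3 uint8, red, green, blue), "fx", "fy", "cx", "cy" (pixels), "view" (4x4, takes a point from world to camera coordinates). Camera axes: x right, y up, looking along -z (the intrinsics and any distortion apply to the point x, -y, -z); pixel columns grow to the right and rows downward; lengths in m; the calibration is good to about 2 mm. A picture is of the moment at which its call begins. There is no depth.
- manip.sign_off(): hands the job in, once; it reports no verdict.
The state is a dict: "t": time; "q": joint angles; "qd": joint speeds; "tau": joint torques, N m; "tcp_pos": TCP position; "tool_rot": TCP orientation; "force": force on the tool from outside, world axes, zero at the start; "ft_torque": the same for the moment, N m; "finger_gap": opening from 0.0 (shut) to 1.0 (fully open).
Only numpy, scipy, OpenCV 4.12 (cv2) and the standard library are available. Lean on these libraries where they do the work, as an engineer would, in place of code of your own. Each camera call takes 0.05 s, during which the arm holds its last target.

## Task

Take the slide box that has the card holder on its top end out of the tightly packed row: tip it forward out of the row until it leans on the rack's front bar, then take it by its bared sides and draw it out over the bar. Stand it upright in the white carrying tray and let go, then slide the rack's end plate up so that the four remaining boxes stand upright, close together with no gap. Do not drop the box, pull out or knock over the others, or disturb the bottle, the flask and the orange tube rack.

Things in the scene. Friction and masses are not known exactly. Their poses are not given: they have to be found in the camera images.
- rack: Fixed stainless bench rack, 170 mm deep (x), 310 wide (y). Origin: centre of its underside; +x to its back, +y to its left, z up. Base top at z = 12 mm. Five boxes stand on it side by side along y, touching; centres at x = +20 mm, fronts x = -27.5, backs x = +67.5, tops z = 177, open above. A 4 mm lip stops their front feet; a 32 mm upstand stands 1 mm behind their backs, open above it.
- row_wall (a point): Foot of the fixed left end panel's inner face, on the base (rack x = +20, y = +140, z = 12 mm). The panel is 115 mm tall; the row is packed against it. Slot centres at rack y = +119.8, +79.4, +39.0, -1.4, -41.8 mm; the card box is in one of the three middle slots.
- front_bar (a point): Middle of the front bar, a 10 mm rod along y at rack x = -68.5, z = 57 mm, held by end panels 70 mm high. A box tipped forward about its front foot (say by a fingertip behind its top) passes its balance at about 30 degrees and then leans by itself on the bar at about 40 degrees, its upper front bared on both sides ahead of its neighbours.
- end_plate (a joint): Upright end plate at the right of the row: metres slid along the rack's +y, towards the boxes. 0 at the start, touching the row; about 0.042 when one box is out and the row is fully closed up (travel -0.005 to 0.06). It stays where it is left; friction about 2 N, plus that of the boxes it pushes along.
- end_plate_top (a point): Middle of the top edge of the end plate's outer (-y) face, at rack x = +20, y = -67.4, z = 167 mm at the start. The plate is 95 mm along x, 5 thick, 155 tall; on its outer side a thin foot (4 mm high, 40 long) and two ribs (53 mm high, 27 out, 35 either side of the middle); above them the face is bare.
- card_box: The box to fetch: closed slate-grey plastic slide box like the others but with a flat steel card holder (70 x 32 mm, 1.6 high, too thin to grip; white paper card) on its top end. 95 mm front to back (its x), 40 mm thick (its y), 165 mm tall (its z); 0.3 kg, one solid closed box; origin at the centre of its underside. At the start upright with its x and y along the rack's; its mass is 0.24 to 0.39 kg.
- box_a: Plain closed slide box, slate-grey plastic, standing on end in the rack row: 95 mm front to back (its x), 40 mm thick (its y), 165 mm tall (its z); 0.3 kg, one solid closed box; origin at the centre of its underside; top end bare. Always in the leftmost slot.
- box_b: Plain closed slide box, slate-grey plastic, standing on end in the rack row: 95 mm front to back (its x), 40 mm thick (its y), 165 mm tall (its z); 0.3 kg, one solid closed box; origin at the centre of its underside; top end bare. In a middle slot.
- box_c: Plain closed slide box, slate-grey plastic, standing on end in the rack row: 95 mm front to back (its x), 40 mm thick (its y), 165 mm tall (its z); 0.3 kg, one solid closed box; origin at the centre of its underside; top end bare. In a middle slot.
- box_d: Plain closed slide box, slate-grey plastic, standing on end in the rack row: 95 mm front to back (its x), 40 mm thick (its y), 165 mm tall (its z); 0.3 kg, one solid closed box; origin at the centre of its underside; top end bare. Always in the rightmost slot.
- tray: Fixed white carrying tray, an open box 190 mm (x) by 140 mm (y) by 45 mm high outside (its two short rims 150 mm wide), walls and floor 7 mm thick, empty. Origin at the centre of its underside.
- bottle: Bystander: white plastic bottle, 66 mm across, 150 mm tall, origin at the centre of its underside.
- flask: Bystander: amber conical flask, 102 mm across, 130 mm tall, origin at the centre of its underside.
- tube_rack: Bystander: orange tube rack, 85 x 125 x 45 mm high, origin at the centre of its underside.
Things that resemble listed ones, but are neither listed nor needed, are in the scene too. What is shaped like the box_d but green or pink is not meant.

How it is judged:
On the way, in this order (a step that is already met when the one before it is completed fails the run):
1. The card box is tipped forward (by more than 30 degrees) with its foot still in the rack (angle between card_box's own z axis and vertical above 0.52 rad and x of card_box in the frame of rack above -0.045 m and z of card_box in the frame of rack below 0.07 m), for 0.2 s.
2. The card box stands upright in the tray, let go (angle between card_box's own z axis and vertical below 0.08 rad and z of card_box in the frame of tray below 0.014 m and x of card_box in the frame of tray between -0.07 and 0.07 m and y of card_box in the frame of tray between -0.06 and 0.06 m and linear speed of card_box below 0.02 m/s and contact force between the fingers and card_box below 0.1 N), for 0.2 s.
3. The end plate is slid up and the row is closed (value of joint end_plate above 0.036 m), for 0.2 s.
At the end, for the whole second after the job is handed in: The card box stands let go on the tray floor, within 5 degrees of upright; the end plate is slid up by more than 36 mm (at most about 6 mm of gap left in the row); the four other boxes stand on the rack base behind the lip, within 5 degrees of upright; all at rest (all of step 2 and value of joint end_plate above 0.036 m and angle between each of box_a, box_b, box_c, box_d's own z axis and vertical below 0.08 rad and z of each of box_a, box_b, box_c, box_d in the frame of rack below 0.022 m and x of box_a in the frame of rack between -0.01 and 0.04 m and linear speed of each of box_a, box_b, box_c, box_d below 0.02 m/s and x of box_b in the frame of rack between -0.01 and 0.04 m and x of box_c in the frame of rack between -0.01 and 0.04 m and x of box_d in the frame of rack between -0.01 and 0.04 m); the robot touches nothing.
It fails at once if another slide box is tipped over or pulled out (tilted more than 20 degrees, or lifted 40 mm) (angle between any of box_a, box_b, box_c, box_d's own z axis and vertical above 0.35 rad or z of any of box_a, box_b, box_c, box_d in the frame of rack above 0.052 m).
It fails at once if the card box is dropped (it moves faster than 1.2 m/s) or falls onto its side (tilted more than 80 degrees) (linear speed of card_box above 1.2 m/s or angle between card_box's own z axis and vertical above 1.4 rad).
It fails at once if the bottle, flask or tube rack is moved more than 30 mm (distance of any of bottle, flask, tube_rack from where it was at the start of the episode above 0.03 m).
It also fails if it takes over 69 s, if anything falls off the work surface, if the arm or the gripper's body presses on something with over 40 N, if the wrist force passes 120 N, or if a joint passes its speed limit or range.

## Working session

There is one attempt and no reset: what is moved stays moved. The work goes in short steps, Python scripts to look and compute and a tool call to move; the robot and the scene stay as the last step left them, time stands still between calls to the robot, and variables do not carry over. Pictures are saved under pics/ and viewed, and the job is handed in when it is done.

Besides the shell and the picture viewer there is one more tool, called after "Emit:" by a JSON object that holds its "fn" and its "kwargs". drive_tool: Moves the arm, as the interface text tells. Its arguments: {"type":"object","properties":{"motion":{"type":"array","items":{"type":"number"}},"force":{"type":"number"}},"required":["motion"]}

```bash
ls; mkdir -p pics; python3 - <<'E'
from station import manip
import cv2,numpy as np
s=manip.sense();print(s)
print(manip.hold_point_z)
for n in("scene","top","wrist"):
    d=manip.snapshot(n);cv2.imwrite(f"pics/{n}0.png",d["color"][:,:,::-1])
    print(n,d["fx"],d["fy"],d["cx"],d["cy"],np.round(d["view"],4).tolist(),[k for k in d])
E
```

```text
pics
{'t': 0.0, 'q': array([ 1.08647073e+00,  5.28474243e-01,  1.43393269e+00,  4.05965794e-05,
        1.18139201e+00, -1.78500831e-01]), 'qd': array([0.00178091, 0.0002376 , 0.0006662 , 0.00015185, 0.00021192,
       0.00019848]), 'tau': array([-1.12495334e-03, -4.42355025e+01, -1.78023255e+01, -5.05363987e-04,
        8.44023773e-03, -8.90442834e-06]), 'tcp_pos': array([0.18779168, 0.59535616, 0.230319  ]), 'tool_rot': array([ 1.52324718e-01,  9.88329886e-01, -1.03700655e-03, -3.76689117e-04]), 'force': array([0.4522967 , 0.37643197, 0.71599431]), 'ft_torque': array([ 0.012337  ,  0.0603422 , -0.02789563]), 'finger_gap': 0.9981694334630272}
0.0187
scene 447.3039612510262 447.3039612510262 280.87869644739726 213.11833274024025 [[0.6414, 0.7672, -0.0007, -0.3304], [-0.5494, 0.46, 0.6975, 0.2098], [0.5355, -0.447, 0.7165, -1.4883], [0.0, 0.0, 0.0, 1.0]] ['color', 'fx', 'fy', 'cx', 'cy', 'view']
top 414.09335798167155 414.09335798167155 282.2663048869967 217.80674986989806 [[0.0002, -0.9997, -0.0259, 0.0169], [0.9841, -0.0044, 0.1773, -0.5533], [-0.1773, -0.0255, 0.9838, -1.022], [0.0, 0.0, 0.0, 1.0]] ['color', 'fx', 'fy', 'cx', 'cy', 'view']
wrist 363.3217115373126 363.3217115373126 278.63054198746687 197.77659952340284 [[0.3002, 0.9539, -0.0016, -0.6243], [-0.9156, 0.2876, -0.2809, 0.0383], [-0.2675, 0.0858, 0.9597, -0.3785], [0.0, 0.0, 0.0, 1.0]] ['color', 'fx', 'fy', 'cx', 'cy', 'view']
```

View pics/scene0.png

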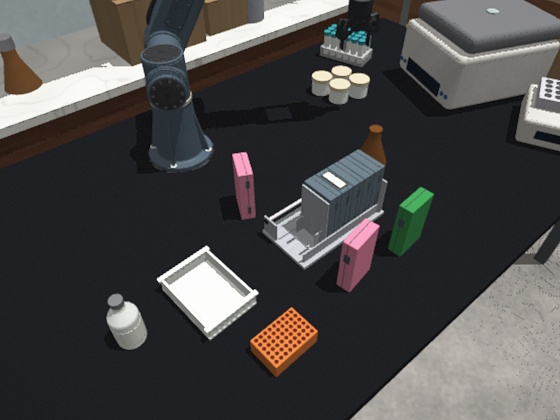

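View pics/top0.png

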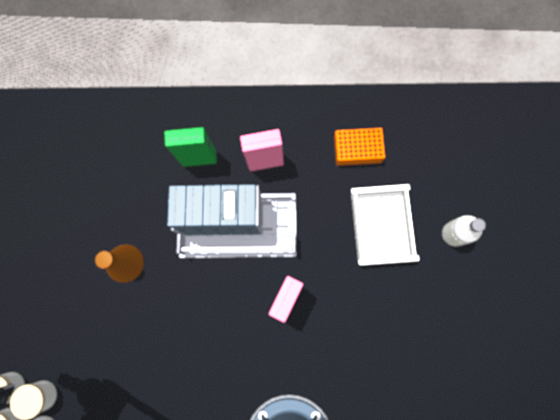

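View pics/wrist0.png

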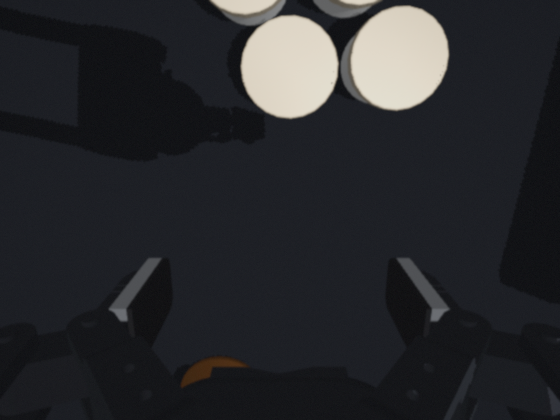

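The top view has up = +x and left = +y. The card box is 4th from the left, with its card at about (230,205), so rack y is about -1.4 mm. The rack front bar faces the robot at row ~255, and the tray is at (385,225). I'll zoom in to measure.

```bash
cat > h.py <<'E'
import numpy as np,cv2
from station import manip
def snap(n):
    d=manip.snapshot(n); return d
def ray(d,u,v):
    R=d["view"][:3,:3];t=d["view"][:3,3]
    c=-R.T@t
    r=np.array([(u-d["cx"])/d["fx"],-(v-d["cy"])/d["fy"],-1.0])
    return c,R.T@r
def onz(d,u,v,z):
    c,r=ray(d,u,v);s=(z-c[2])/r[2];return c+s*r
def tri(a,b):
    # a,b lists of (d,u,v)
    A=np.zeros((3,3));B=np.zeros(3)
    for d,u,v in (a,b):
        c,r=ray(d,u,v);r=r/np.linalg.norm(r);P=np.eye(3)-np.outer(r,r);A+=P;B+=P@c
    p=np.linalg.solve(A,B)
    e=[]
    for d,u,v in (a,b):
        c,r=ray(d,u,v);r=r/np.linalg.norm(r);e.append(np.linalg.norm((np.eye(3)-np.outer(r,r))@(p-c)))
    return p,max(e)
def proj(d,p):
    q=d["view"][:3,:3]@np.asarray(p)+d["view"][:3,3]
    return d["cx"]+d["fx"]*q[0]/-q[2], d["cy"]-d["fy"]*q[1]/-q[2]
def crop(d,x0,y0,x1,y1,k,name):
    im=d["color"][y0:y1,x0:x1,::-1]
    cv2.imwrite(name,cv2.resize(im,None,fx=k,fy=k,interpolation=cv2.INTER_CUBIC))
E
python3 - <<'E'
from h import *
d=snap("top");crop(d,155,170,315,275,5,"pics/topz.png")
d=snap("scene");crop(d,250,140,400,270,5,"pics/scz.png")
E
```

```text
(no output)
```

View pics/topz.png

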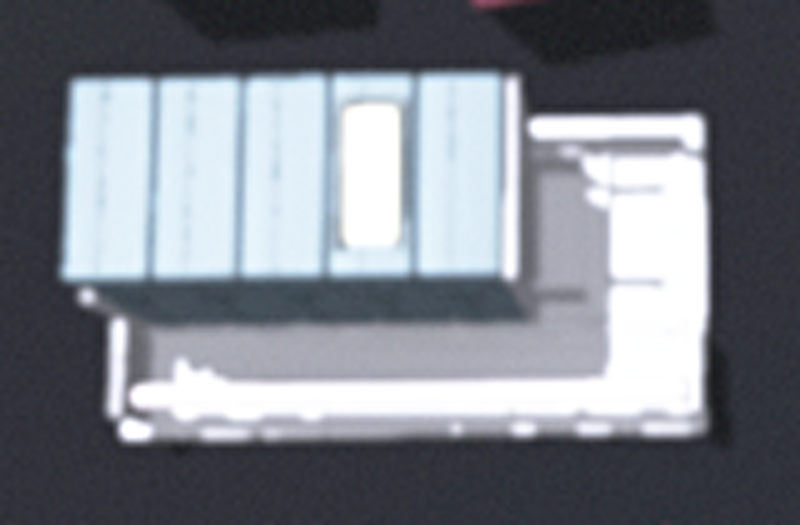

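View pics/scz.png

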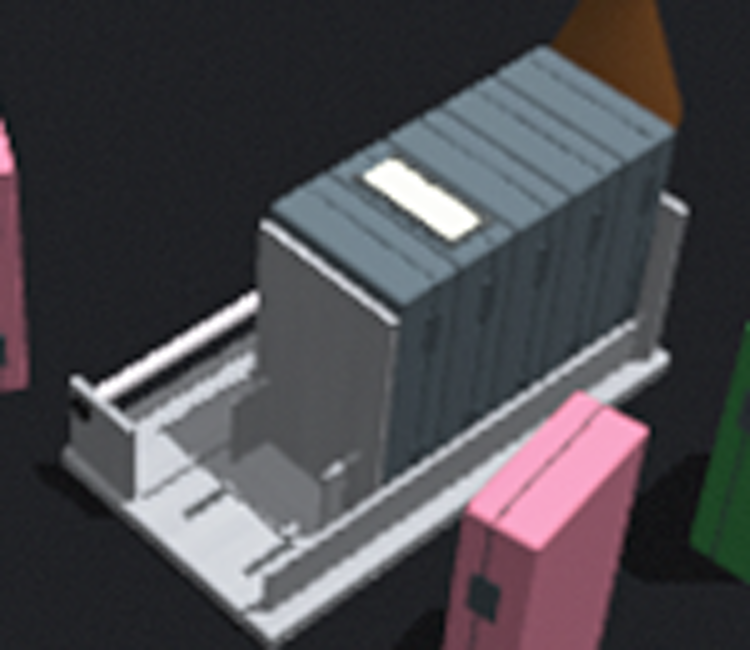

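```bash
cat > m1.py <<'E'
from h import *
T=snap("top");S=snap("scene")
t=lambda X,Y:(T,155+(X+.5)/5-.5,170+(Y+.5)/5-.5)
s=lambda X,Y:(S,250+(X+.5)/5-.5,140+(Y+.5)/5-.5)
for n,a,b in [("BL",t(70,78),s(543,45)),]:
    pass
# scene: right in image = +x+y ; row corners
pts={"backleft":(t(70,78),s(672,128)),"frontleft":(t(62,277),s(543,45)),"frontright(d)":(t(500,277),s(270,212)),"backright(d)":(t(502,76),s(405,303)),
"card bl":(t(342,99),s(483,215)),"card br":(t(402,99),s(455,243)),"card fr":(t(404,247),s(362,180)),"card fl":(t(342,249),s(393,157))}
for n,(a,b) in pts.items():
    p,e=tri(a,b);print(n,np.round(p*1000,1),round(e*1000,1), "z177:",np.round(onz(*a,.177)*1000,1),np.round(onz(*b,.177)*1000,1))
E
python3 m1.py
python3 - <<'E'
from h import *
T=snap("top");S=snap("scene")
crop(T,225,115,300,180,8,"pics/pk.png");crop(T,340,170,425,280,5,"pics/tray.png");crop(S,150,240,265,340,6,"pics/trays.png")
E
```

```text
backleft [607.3 275.1 175.5] 2.6 z177: [608.6 276.8 177. ] [607.5 270.6 177. ]
frontleft [514.4 275.6 173.8] 1.5 z177: [514.9 275.9 177. ] [516.6 270.6 177. ]
frontright(d) [515.2  75.6 167.6] 0.7 z177: [514.   75.3 177. ] [522.5  67.6 177. ]
backright(d) [609.4  76.1 173.3] 0.4 z177: [608.2  75.5 177. ] [612.2  73.6 177. ]
card bl [595.3 146.9 180.3] 2.5 z177: [597.7 149.5 177. ] [592.  147.2 177. ]
card br [597.6 121.8 177.1] 0.1 z177: [597.6 121.7 177. ] [597.6 121.9 177. ]
card fr [530.  121.5 172.5] 1.8 z177: [528.1 119.4 177. ] [534.3 119.4 177. ]
card fl [527.9 148.2 172.4] 0.3 z177: [527.3 147.7 177. ] [531.5 143.8 177. ]
```

View pics/pk.png

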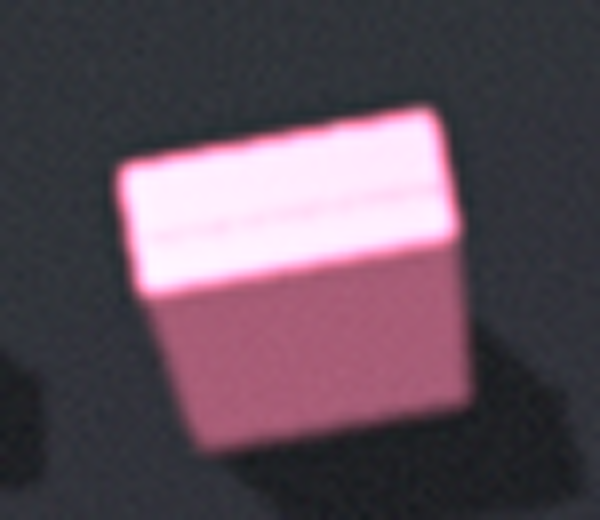

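View pics/tray.png

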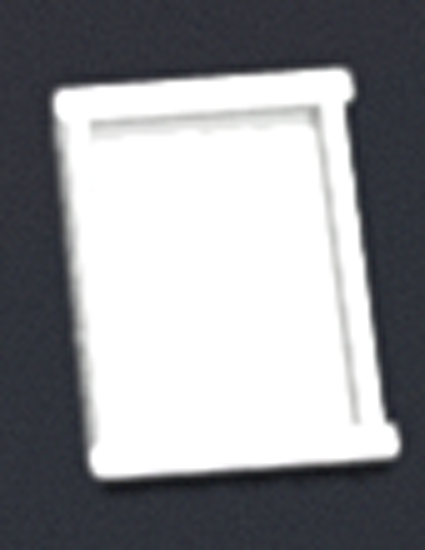

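View pics/trays.png

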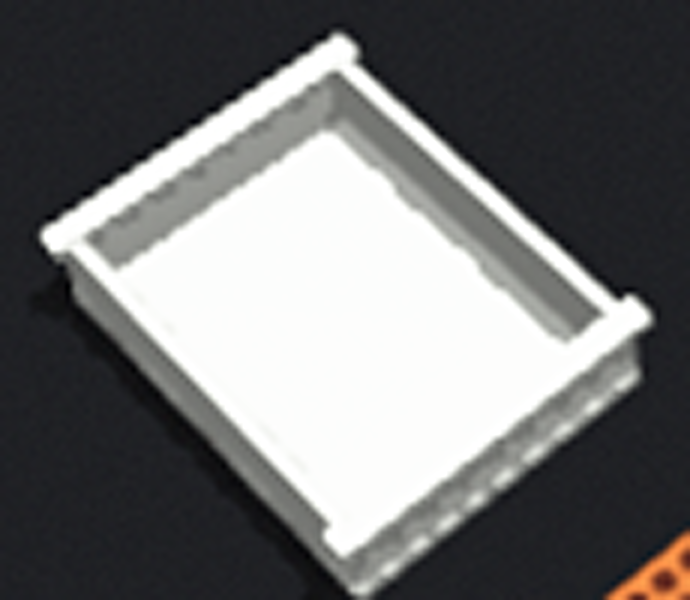

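```bash
python3 - <<'E'
from h import *
T=snap("top");S=snap("scene")
k=lambda X,Y:(T,225+(X+.5)/8-.5,115+(Y+.5)/8-.5)
for c,z in [((205,452),0),((470,408),0),((147,297),.165),((458,240),.165)]: print("pink",np.round(onz(*k(*c),z)*1000,1))
t=lambda X,Y:(T,340+(X+.5)/5-.5,170+(Y+.5)/5-.5)
s=lambda X,Y:(S,150+(X+.5)/6-.5,240+(Y+.5)/6-.5)
P=[]
for a,b in [((54,92),(345,35)) ,((352,70),(650,310)),((400,452),(340,552)),((92,478),(45,235))]:
    p=onz(*t(*a),.045);P.append(p);print("tray top",np.round(p*1000,1))
# scene order: find correspondences by projecting
for p in P:
    u,v=proj(S,p);print("proj in crop",round((u-150+.5)*6),round((v-240+.5)*6))
P=np.array(P);c=P.mean(0);print(c,np.degrees(np.arctan2(*(P[0]-P[3])[[1,0]])),np.degrees(np.arctan2(*(P[1]-P[2])[[1,0]])),[np.linalg.norm(P[i]-P[i-1]) for i in range(4)])
E
```

```text
pink [694.3 106.    0. ]
pink [709.5  14.1   0. ]
pink [692.8 106.4 165. ]
pink [709.7  13.8 165. ]
tray top [ 632.8 -162.9   45. ]
tray top [ 643.6 -318.6   45. ]
tray top [ 444.1 -331.9   45. ]
tray top [ 431.2 -176.2   45. ]
proj in crop 661 308
proj in crop 340 559
proj in crop 35 232
proj in crop 346 21
[ 0.53793079 -0.24737826  0.045     ] 3.7943109574047535 3.817598205523411 [np.float64(0.20199276491167875), np.float64(0.15607203899843053), np.float64(0.19997491166898448), np.float64(0.15617310951570984)]
```

```bash
cat >> h.py <<'E'
from scipy.spatial.transform import Rotation as Rn
def tool(tilt=0,yaw=0):
    """tool x=-X, y=+Y, z=down, then tilted so that fingers point toward +x by tilt deg, then yaw about z"""
    B=Rn.from_matrix(np.array([[-1,0,0],[0,1,0],[0,0,-1.]]).T)
    return Rn.from_euler('z',yaw,degrees=True)*Rn.from_euler('y',-tilt,degrees=True)*B
def plan(wps,s=None):
    """wps: list of (pos m, Rotation). prints shift/turn of each in present tool frame"""
    s=s or manip.sense();R0=Rn.from_quat(s["tool_rot"]);p0=s["tcp_pos"]
    for p,R in wps:
        d=R0.inv().apply(np.asarray(p)-p0)*1000; r=np.degrees((R0.inv()*R).as_rotvec())
        print(np.round(d,1),np.round(r,1))
def st():
    s=manip.sense();print("t",round(s["t"],2),"tcp",np.round(s["tcp_pos"]*1000,1),"z",np.round(Rn.from_quat(s["tool_rot"]).as_matrix().T,3).tolist(),"q",np.round(s["q"],2),"F",np.round(s["force"],1),"gap",round(s["finger_gap"]*85.4,1));return s
E
python3 - <<'E'
from h import *
st()
plan([((.632,.1347,.232),tool())])
E
```

```text
t 0.55 tcp [188.1 596.  231.3] z [[-0.954, 0.301, -0.0], [0.301, 0.954, 0.0], [0.0, -0.0, -1.0]] q [ 1.09  0.53  1.43 -0.    1.18 -0.18] F [ 0.2  0.4 -0.6] gap 85.5
[-562.2 -306.3   -0.7] [ -0.    0.  -17.5]
```

Emit:
{"fn": "drive_tool", "kwargs": {"motion": [-48,-26,0,0,0,-2,0,-98,-53,0,0,0,-4,0,-148,-80,0,0,0,-6,0,-200,-109,0,0,0,-8,0,-252,-137,0,0,0,-10,0,-304,-165,0,0,0,-12,0,-356,-194,0,0,0,-14,0,-408,-222,0,0,0,-15,0]}}

```text
t: 1.55
tcp_pos: [0.5117, 0.2599, 0.2316]
tool_rot: [0.022, 1.0, 0.0, 0.0]
force: [0.1, 0.2, 0.1]
finger_gap: -0.001
```

```bash
python3 - <<'E'
from h import *
st()
plan([((.634,.1347,.222),tool())])
E
```

```text
t 1.55 tcp [511.7 259.9 231.6] z [[-0.999, 0.044, -0.001], [0.044, 0.999, 0.0], [0.001, 0.0, -1.0]] q [ 0.28  0.46  1.56  0.    1.12 -1.25] F [0.1 0.2 0.1] gap -0.1
[-127.7 -119.8    9.6] [ 0.   0.  -2.5]
```

Emit:
{"fn": "drive_tool", "kwargs": {"motion": [-45,-40,2,0,0,-1,0,-90,-80,4,0,0,-2,0,-128,-120,8,0,0,-2.5,0,-128,-120,10,0,0,-2.5,0]}}

```text
t: 2.05
tcp_pos: [0.6373, 0.1307, 0.2212]
tool_rot: [0.003, 1.0, -0.0, 0.001]
force: [-0.8, 0.9, -0.3]
finger_gap: -0.0
```

```bash
python3 - <<'E'
from h import *
st()
plan([((.634,.1347,.152),tool())])
d=snap("top");crop(d,155,110,315,275,4,"pics/t2.png")
d=snap("wrist");cv2.imwrite("pics/w2.png",d["color"][:,:,::-1])
E
```

```text
t 2.05 tcp [637.3 130.7 221.2] z [[-1.0, 0.005, -0.003], [0.005, 1.0, -0.0], [0.003, -0.0, -1.0]] q [ 0.03  0.57  1.38 -0.    1.19 -1.53] F [-0.8  0.9 -0.3] gap -0.0
[ 3.5  4.1 69.2] [-0.   0.2 -0.3]
```

View pics/t2.png

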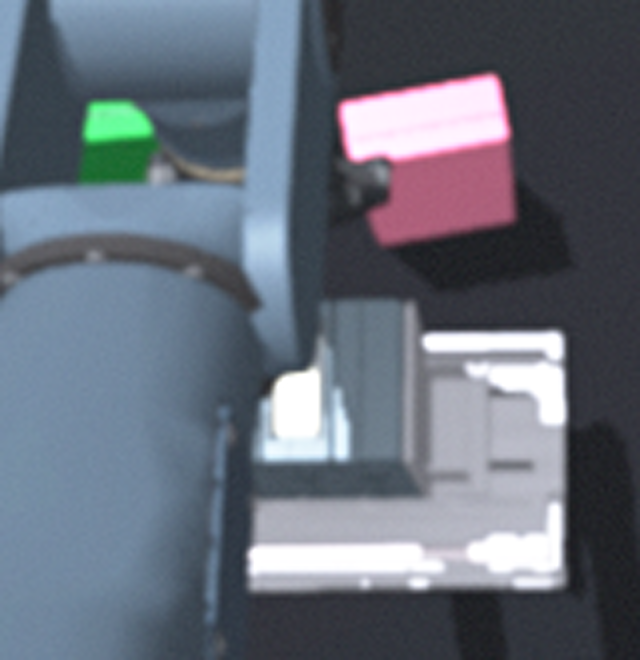

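View pics/w2.png

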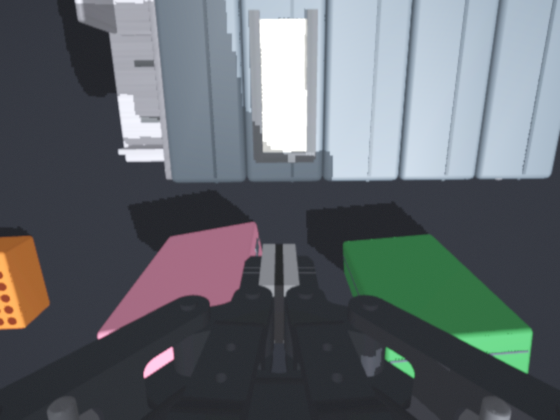

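The wrist picture shows the row's back edge at row ~180. The card box's back corners are at about (245,180) and (323,180), and the shut fingers are at (279,245), behind the box. Next I'll measure those corners from this view.

```bash
python3 - <<'E'
from h import *
d=snap("wrist")
for u,v in [(245,180),(323,180),(170,181),(550,178),(261,20),(307,20),(262,150),(308,152)]:
    print((u,v),np.round(onz(d,u,v,.177)*1000,1))
p=manip.sense()["tcp_pos"];print(proj(d,p))
E
```

```text
(245, 180) [608.6 116.4 177. ]
(323, 180) [608.6 157.5 177. ]
(170, 181) [609.1  76.8 177. ]
(550, 178) [607.6 277.1 177. ]
(261, 20) [531.7 125.9 177. ]
(307, 20) [531.7 147.4 177. ]
(262, 150) [592.7 125.5 177. ]
(308, 152) [593.7 149.3 177. ]
(np.float64(280.8142039290059), np.float64(260.0323268186436))
```

Emit:
{"fn": "drive_tool", "kwargs": {"motion": [3.5,5.3,25,0,0,-0.3,0,3.5,5.3,50,0,0,-0.3,0,3.5,5.3,69,0,0,-0.3,0,3.5,5.3,69,0,0,-0.3,0]}}

```text
t: 2.7
tcp_pos: [0.6273, 0.142, 0.151]
tool_rot: [-0.004, 1.0, 0.0, -0.003]
force: [-0.0, -0.1, -0.8]
finger_gap: -0.002
```

```bash
python3 - <<'E'
from h import *
st()
p=np.array([.6195,.136,.152]);a=[]
for th in (0,5,10,15,20,25,30,35,38):
    t=np.radians(th);a.append((p+np.array([.095*np.cos(t)-.14*np.sin(t)-.095,0,.095*np.sin(t)+.14*np.cos(t)-.14]),tool()))
plan(a)
d=snap("wrist");cv2.imwrite("pics/w3.png",d["color"][:,:,::-1])
E
```

```text
t 2.7 tcp [627.3 142.  151. ] z [[-1.0, -0.008, 0.005], [-0.008, 1.0, 0.001], [-0.005, 0.001, -1.0]] q [ 0.05  0.65  1.45  0.    1.05 -1.53] F [-0.  -0.1 -0.8] gap -0.2
[ 7.9 -6.  -1. ] [ 0.1 -0.3  0.4]
[20.5 -5.8 -8.6] [ 0.1 -0.3  0.4]
[ 33.7  -5.7 -15.2] [ 0.1 -0.3  0.4]
[ 47.5  -5.6 -20.6] [ 0.1 -0.3  0.4]
[ 61.6  -5.5 -24.7] [ 0.1 -0.3  0.4]
[ 76.1  -5.4 -27.6] [ 0.1 -0.3  0.4]
[ 90.8  -5.3 -29.3] [ 0.1 -0.3  0.4]
[105.5  -5.2 -29.6] [ 0.1 -0.3  0.4]
[114.4  -5.1 -29.2] [ 0.1 -0.3  0.4]
```

View pics/w3.png

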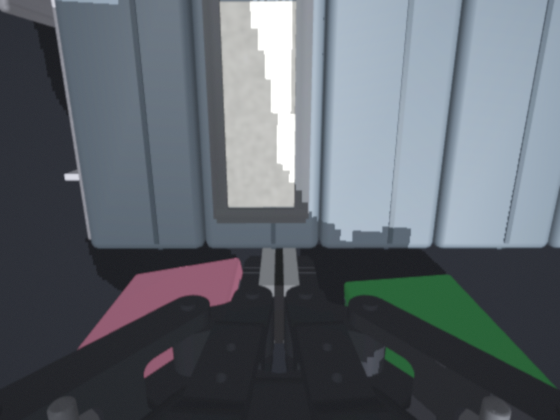

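The fingers are about 16 px (6 mm) right of the card box's centre (263 against 279), which matches box centre y ≈ 136. I'll shift sideways, then push.

Emit:
{"fn": "drive_tool", "kwargs": {"motion": [0,-6,-1,0,0,0.4,0,4,-6,-1,0,0,0.4,0,10,-6,-2,0,0,0.4,0,15,-6,-5,0,0,0.4,0,20,-6,-8,0,0,0.4,0,27,-6,-12,0,0,0.4,0,34,-6,-15,0,0,0.4,0,34,-6,-15,0,0,0.4,0]}}

```text
t: 3.75
tcp_pos: [0.594, 0.1356, 0.1676]
tool_rot: [-0.0, 1.0, 0.0, -0.001]
force: [-0.3, -0.0, -0.2]
finger_gap: 0.005
```

```bash
python3 - <<'E'
from h import *
st()
p=np.array([.6195,.136,.152]);a=[]
for th in (10,15,20,25,30,35,38,40):
    t=np.radians(th);a.append((p+np.array([.095*np.cos(t)-.14*np.sin(t)-.095,0,.095*np.sin(t)+.14*np.cos(t)-.14]),tool()))
plan(a)
d=snap("wrist");cv2.imwrite("pics/w4.png",d["color"][:,:,::-1])
d=snap("scene");crop(d,220,110,420,270,4,"pics/s4.png")
E
```

```text
t 3.75 tcp [594.  135.6 167.6] z [[-1.0, -0.001, 0.003], [-0.001, 1.0, 0.001], [-0.003, 0.001, -1.0]] q [ 0.04  0.58  1.53  0.    1.03 -1.53] F [-0.3 -0.  -0.2] gap 0.4
[0.2 0.4 1.3] [ 0.1 -0.2  0. ]
[14.   0.4 -4.1] [ 0.1 -0.2  0. ]
[28.1  0.4 -8.3] [ 0.1 -0.2  0. ]
[ 42.6   0.4 -11.3] [ 0.1 -0.2  0. ]
[ 57.2   0.4 -12.9] [ 0.1 -0.2  0. ]
[ 72.    0.4 -13.3] [ 0.1 -0.2  0. ]
[ 80.9   0.4 -12.9] [ 0.1 -0.2  0. ]
[ 86.7   0.4 -12.4] [ 0.1 -0.2  0. ]
```

View pics/w4.png

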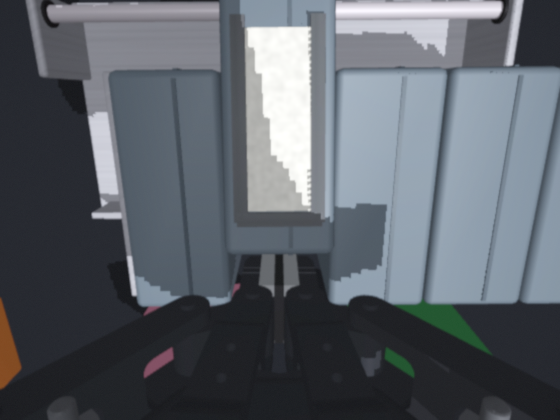

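View pics/s4.png

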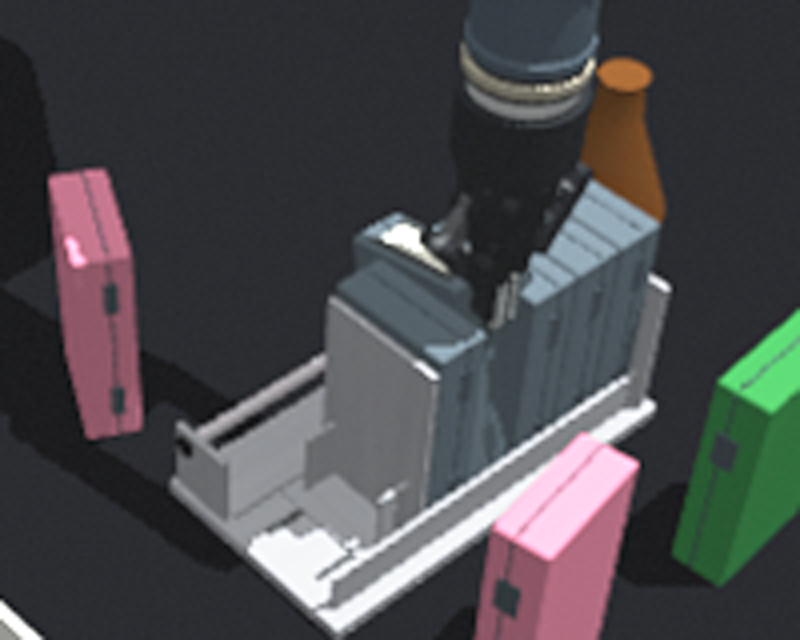

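The card box tips alone, about 10-15° so far, and the fingers sit centred in the slot. I'll keep following the arc.

Emit:
{"fn": "drive_tool", "kwargs": {"motion": [8,0.4,-1,0,0,0,0,16,0.4,-4,0,0,0,0,24,0.4,-7,0,0,0,0,32,0.4,-9,0,0,0,0,40,0.4,-11,0,0,0,0,48,0.4,-12,0,0,0,0,56,0.4,-13,0,0,0,0,62,0.4,-13,0,0,0,0]}}

```text
t: 4.85
tcp_pos: [0.5319, 0.1359, 0.1805]
tool_rot: [-0.0, 1.0, 0.0, -0.001]
force: [0.1, -0.3, -0.5]
finger_gap: -0.0
```

Emit:
{"fn": "drive_tool", "kwargs": {"motion": [8,0,0,0,0,0,0,15,0,0,0,0,0,0,22,0,0,0,0,0,0,22,0,0,0,0,0,0]}}

```text
t: 5.35
tcp_pos: [0.5092, 0.136, 0.1805]
tool_rot: [-0.0, 1.0, 0.0, -0.002]
force: [0.8, 0.0, 0.9]
finger_gap: 0.001
```

```bash
python3 - <<'E'
from h import *
st()
d=snap("wrist");cv2.imwrite("pics/w5.png",d["color"][:,:,::-1])
d=snap("scene");crop(d,220,110,420,270,4,"pics/s5.png")
E
```

```text
t 5.35 tcp [509.2 136.  180.5] z [[-1.0, -0.001, 0.003], [-0.001, 1.0, 0.001], [-0.003, 0.001, -1.0]] q [ 0.05  0.47  1.73  0.    0.95 -1.52] F [0.8 0.  0.9] gap 0.1
```

View pics/w5.png

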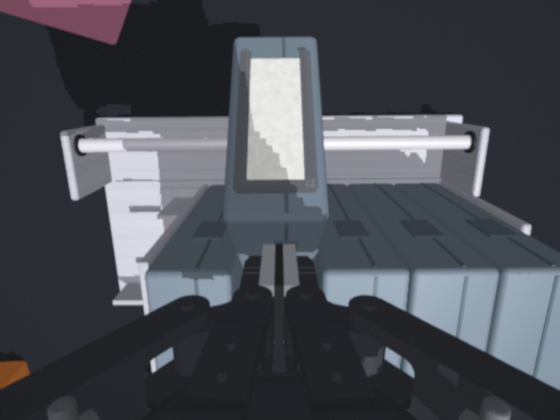

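View pics/s5.png

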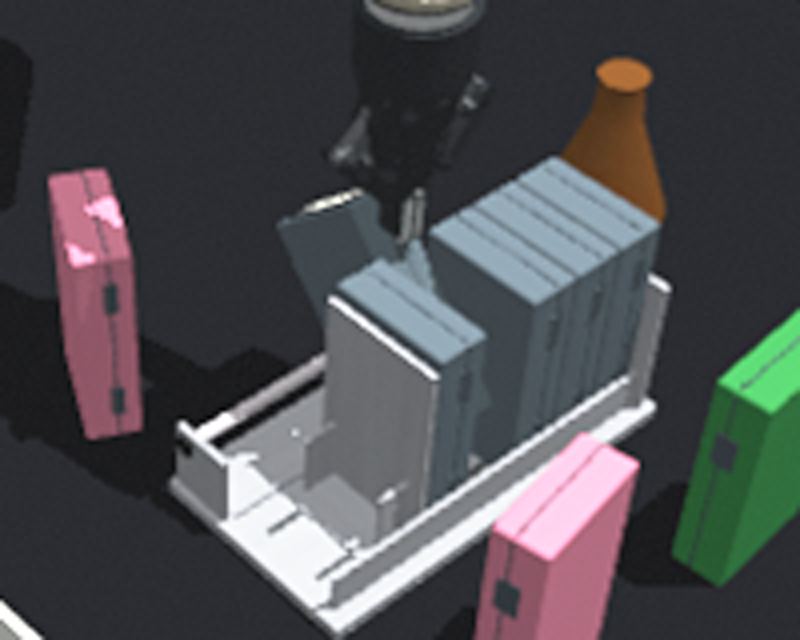

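```bash
cat > kin.py <<'E'
import numpy as np
from scipy.optimize import least_squares
D=[(.6241,.2313,.528,1.434),(.574,.2316,.46,1.56),(.643,.151,.65,1.45),(.6093,.1676,.58,1.53),(.527,.1805,.47,1.73)]
def fk(x,q2,q3): 
    a0,L1,L2,f,H=x;return a0+L1*np.sin(q2)+L2*np.sin(q2+q3+f),H+L1*np.cos(q2)+L2*np.cos(q2+q3+f)
def res(x): 
    o=[]
    for r,z,a,b in D:
        R,Z=fk(x,a,b);o+=[R-r,Z-z]
    o+=[.01*x[0]]
    return o
s=least_squares(res,[0,.3,.35,-.2,0.1])
if __name__=="__main__": print(s.x,np.abs(s.fun).max())
E
python3 kin.py
python3 - <<'E'
from h import *
d=snap("wrist")
for n,p in {"backtop L":(.4809,.156,.1995),"backtop R":(.4809,.116,.1995),"fronttop L":(.4081,.156,.1384),"fronttop R":(.4081,.116,.1384),"bar":(.4732,.136,.057)}.items(): print(n,np.round(proj(d,p)))
E
```

```text
[ 0.01773032  0.57370236  0.40381705  0.27735812 -0.01467668] 0.00330370834919394
backtop L [335. 210.]
backtop R [223. 210.]
fronttop L [322.  20.]
fronttop R [236.  20.]
bar [279. 139.]
```

The box now leans on the bar: its top end spans rows 40-217 and cols 225-327, and the neighbours are upright. Now I'll rise and tilt the tool to match the lean.

Emit:
{"fn": "drive_tool", "kwargs": {"motion": [5,0,-40,0,0,0,0,20,0,-85,0,0,0,40,40,0,-105,0,10,0,62,60,0,-105,0,20,0,62,75,0,-105,0,30,0,62,80,0,-100,0,35,0,62,80,0,-100,0,40,0,62,80,0,-100,0,40,0,62]}}

```text
t: 6.5
tcp_pos: [0.4314, 0.1356, 0.2794]
tool_rot: [-0.0, 0.939, 0.0, -0.343]
force: [-0.3, 0.1, 0.5]
finger_gap: 0.726
```

```bash
python3 - <<'E'
from h import *
st()
d=snap("wrist");cv2.imwrite("pics/w6.png",d["color"][:,:,::-1])
for n,p in {"backtop L":(.4809,.156,.1995),"backtop R":(.4809,.116,.1995),"fronttop L":(.4081,.156,.1384),"fronttop R":(.4081,.116,.1384),"bar":(.4732,.136,.057)}.items(): print(n,np.round(proj(d,p)))
E
```

```text
t 6.5 tcp [431.4 135.6 279.4] z [[-0.764, -0.0, 0.645], [0.0, 1.0, 0.001], [-0.645, 0.001, -0.764]] q [ 0.04  0.57  1.42  0.03  1.85 -1.53] F [-0.3  0.1  0.5] gap 62.0
backtop L [314. 379.]
backtop R [245. 379.]
fronttop L [304. 275.]
fronttop R [255. 275.]
bar [279. 362.]
```

View pics/w6.png

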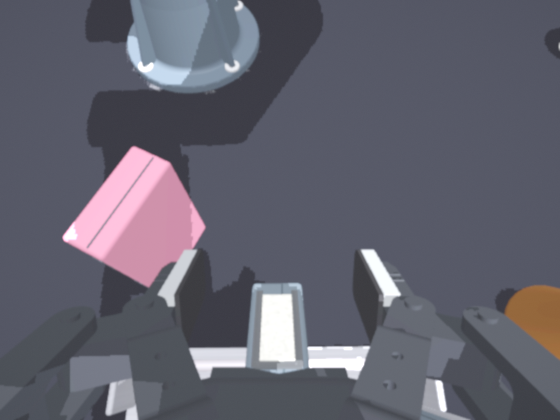

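I turned it the wrong way (the fingers point back at the robot); nothing was touched. Reversing the tilt now.

Emit:
{"fn": "drive_tool", "kwargs": {"motion": [5,0,0,0,-10,0,62,10,0,0,0,-20,0,62,15,0,0,0,-30,0,62,19,0,2,0,-40,0,62,19,0,2,0,-50,0,62,19,0,2,0,-60,0,62,19,0,2,0,-70,0,62,19,0,2,0,-80,0,62]}}

```text
t: 7.55
tcp_pos: [0.4149, 0.1341, 0.2925]
tool_rot: [0.002, 0.941, -0.002, 0.338]
force: [0.9, -2.8, -0.2]
finger_gap: 0.726
```

Emit:
{"fn": "drive_tool", "kwargs": {"motion": [0,0,0,0,0,0,62]}}

```text
t: 7.68
tcp_pos: [0.4109, 0.1339, 0.2911]
tool_rot: [0.001, 0.942, -0.002, 0.335]
force: [0.5, 0.2, -0.1]
finger_gap: 0.726
```

```bash
python3 - <<'E'
from h import *
st()
d=snap("wrist");cv2.imwrite("pics/w7.png",d["color"][:,:,::-1])
for n,p in {"backtop L":(.4809,.156,.1995),"backtop R":(.4809,.116,.1995),"fronttop L":(.4081,.156,.1384),"fronttop R":(.4081,.116,.1384),"bar":(.4732,.136,.057)}.items(): print(n,np.round(proj(d,p)))
d=snap("scene");crop(d,220,110,420,270,4,"pics/s7.png")
E
```

```text
t 7.67 tcp [410.9 133.9 291.1] z [[-0.775, -0.001, -0.632], [0.002, 1.0, -0.004], [0.632, -0.004, -0.775]] q [ 0.11  0.02  2.26 -0.37  0.2  -1.12] F [ 0.5  0.2 -0.1] gap 62.0
backtop L [309. 187.]
backtop R [255. 186.]
fronttop L [313.  47.]
fronttop R [252.  47.]
bar [282.  59.]
```

View pics/w7.png

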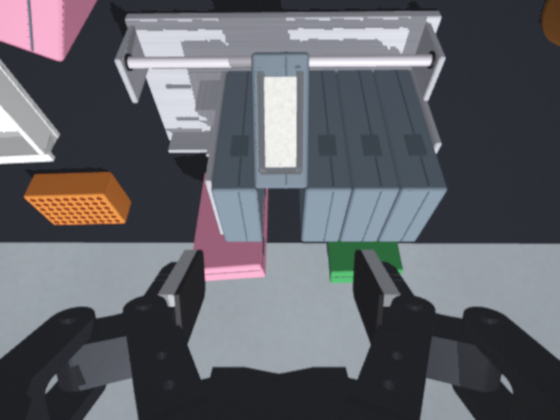

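View pics/s7.png

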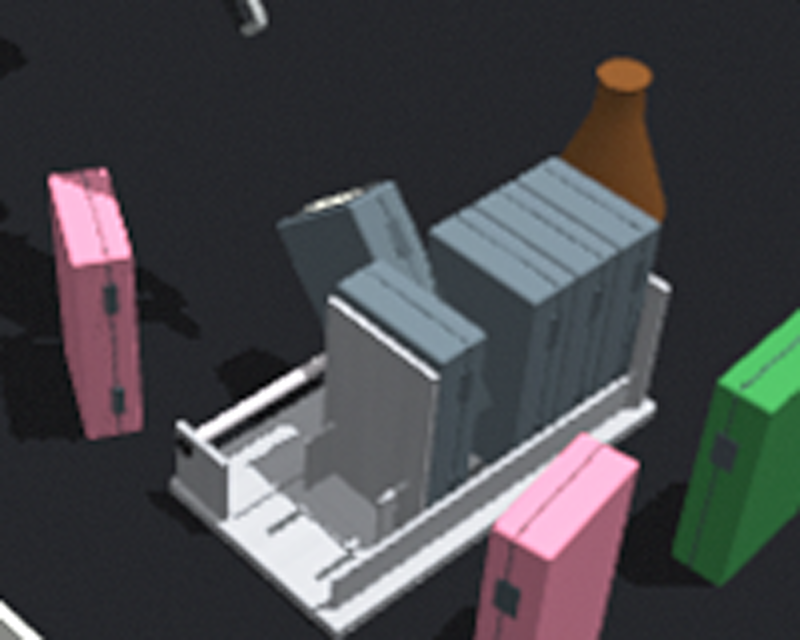

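```bash
cat > kin.py <<'E'
import numpy as np
from scipy.optimize import least_squares
# x,y,z, toolz, q2,q3
D=[(.1880,.596,.2313,0,0,.528,1.434),(.5117,.2599,.2316,0,0,.46,1.56),(.6273,.142,.151,0,0,.65,1.45),(.594,.1356,.1676,0,0,.58,1.53),(.5092,.136,.1805,0,0,.47,1.73),
(.4314,.1356,.2794,-.645,.001,.57,1.42),(.4109,.1339,.2911,.632,-.004,.02,2.26)]
def fk(x,q2,q3): 
    a0,L1,L2,f,H,Lt=x;return a0+L1*np.sin(q2)+L2*np.sin(q2+q3+f),H+L1*np.cos(q2)+L2*np.cos(q2+q3+f)
def res(x): 
    o=[]
    for X,Y,Z,zx,zy,a,b in D:
        zz=-np.sqrt(1-zx*zx-zy*zy);Lt=x[5]
        r=np.hypot(X-Lt*zx,Y-Lt*zy);z=Z-Lt*zz
        A,B=fk(x,a,b);o+=[A-r,B-z]
    o+=[.01*x[0]]
    return o
s=least_squares(res,[0,.3,.35,-.2,0.3,.25])
def ik(X,Y,Z,tilt,yaw=0):
    t=np.radians(tilt);Lt=s.x[5];yw=np.radians(yaw)
    r=np.hypot(X-Lt*np.sin(t)*np.cos(yw),Y-Lt*np.sin(t)*np.sin(yw));z=Z+Lt*np.cos(t)
    u=least_squares(lambda q:np.array(fk(s.x,*q))-[r,z],[.4,1.6]);q=u.x
    return np.round([*q,np.pi-t-q.sum(),1000*np.linalg.norm(u.fun)],2)
if __name__=="__main__":
    print(s.x,np.abs(s.fun).max())
    for ti in (0,10,20,30,40):
        t=np.radians(ti)
        g=np.array([.4857-.0187*.643,.136,.1199+.0187*.766])  # hold pt
        p=g+.0187*np.array([np.sin(t),0,-np.cos(t)])
        print(ti,p,ik(*p,ti))
    print(ik(.4109,.1339,.2911,39.2))
E
python3 kin.py
```

```text
[0.03309372 0.56193227 0.39773514 0.29277988 0.2948847  0.29920865] 0.004078311645993871
0 [0.4736759 0.136     0.1155242] [0.55 1.87 0.73 0.  ]
10 [0.47692312 0.136      0.1158083 ] [0.51 1.98 0.47 0.  ]
20 [0.48007168 0.136      0.11665195] [0.51 2.1  0.18 0.  ]
30 [0.4830259  0.136      0.11802952] [ 0.55  2.22 -0.15  0.  ]
40 [0.48569603 0.136      0.11989917] [ 0.64  2.32 -0.52  0.  ]
[0.02 2.26 0.18 0.  ]
```

The tilted pose brings the wrist near q5 = 0, so I'll grasp with a tilt of about 10° instead. First I'll measure the lean from the two wrist views.

```bash
python3 - <<'E'
from h import *
d7=snap("wrist");s=manip.sense()
def M(R,p): 
    T=np.eye(4);T[:3,:3]=R;T[:3,3]=p;return T
C=d7["view"]@M(Rn.from_quat(s["tool_rot"]).as_matrix(),s["tcp_pos"])  # tool->cam
R5=np.array([[-1.0,-0.001,0.003],[-0.001,1.0,0.001],[-0.003,0.001,-1.0]]).T
u,_,v=np.linalg.svd(R5);R5=u@v
d5=dict(d7);d5["view"]=C@np.linalg.inv(M(R5,np.array([.5092,.136,.1805])))
out={}
for n,a,b in [("front-top L",(319,40),(308,53)),("front-top R",(234,40),(253,53)),("back-top L",(327,217),(306,186)),("back-top R",(226,217),(256,186)),
  ("card front",(276,58),(280.5,76)),("card back",(276.5,181),(280.5,168)),("bar L end",(470,143),(432,61))]:
    p,e=tri((d5,*a),(d7,*b));out[n]=p;print(n,np.round(p*1000,1),round(e*1000,1))
f=(out["front-top L"]+out["front-top R"])/2;b=(out["back-top L"]+out["back-top R"])/2
print(np.linalg.norm(b-f),np.degrees(np.arctan2(b[2]-f[2],b[0]-f[0])))
f=out["card front"];b=out["card back"];print(np.linalg.norm(b-f),np.degrees(np.arctan2(b[2]-f[2],b[0]-f[0])))
E
```

```text
front-top L [415.2 153.6 145.7] 0.5
front-top R [415.2 116.3 145.5] 0.6
back-top L [478.2 152.6 207.7] 0.4
back-top R [478.2 118.  207.7] 0.2
card front [423.9 134.9 157.8] 0.1
card back [467.6 135.1 200.1] 0.1
bar L end [471.  268.8  74.4] 1.7
0.08848995694719365 44.5932070274679
0.060840122559832614 44.05173907628715
```

```bash
python3 - <<'E'
from h import *
from kin import ik
plan([((.444,.1352,.228),tool(15)),((.468,.1352,.134),tool(15))])
print(ik(.444,.1352,.228,15),ik(.468,.1352,.134,15))
E
```

```text
[21.2  1.3 68.5] [-0.2 24.6 -0.2]
[ 62.6   1.6 156.2] [-0.2 24.6 -0.2]
[0.23 2.   0.65 0.  ] [0.46 2.05 0.37 0.  ]
```

Emit:
{"fn": "drive_tool", "kwargs": {"motion": [4,0,10,-0.1,8,0,66,10,0.5,30,-0.2,16,-0.2,66,16,1,50,-0.2,24.6,-0.2,66,21,1.3,68,-0.2,24.6,-0.2,66,21,1.3,68,-0.2,24.6,-0.2,66,21,1.3,68,-0.2,24.6,-0.2,66]}}

```text
t: 8.57
tcp_pos: [0.4443, 0.1353, 0.2291]
tool_rot: [-0.0, 0.991, 0.0, 0.131]
force: [-0.1, -0.4, 0.5]
finger_gap: 0.771
```

```bash
python3 - <<'E'
from h import *
st()
plan([((.468,.1352,.134),tool(15))])
d=snap("wrist");cv2.imwrite("pics/w8.png",d["color"][:,:,::-1])
for n,p in {"backtop L":(.4809,.156,.1995),"backtop R":(.4809,.116,.1995),"fronttop L":(.4081,.156,.1384),"fronttop R":(.4081,.116,.1384),"bar":(.4732,.136,.057)}.items(): print(n,np.round(proj(d,p)))
E
```

```text
t 8.57 tcp [444.3 135.3 229.1] z [[-0.966, -0.0, -0.259], [-0.0, 1.0, 0.0], [0.259, 0.0, -0.966]] q [ 0.07  0.23  2.   -0.03  0.65 -1.49] F [-0.1 -0.4  0.5] gap 65.9
[ 1.8 -0.2 98. ] [0. 0. 0.]
backtop L [316. 276.]
backtop R [244. 276.]
fronttop L [314. 112.]
fronttop R [246. 112.]
bar [279. 155.]
```

View pics/w8.png

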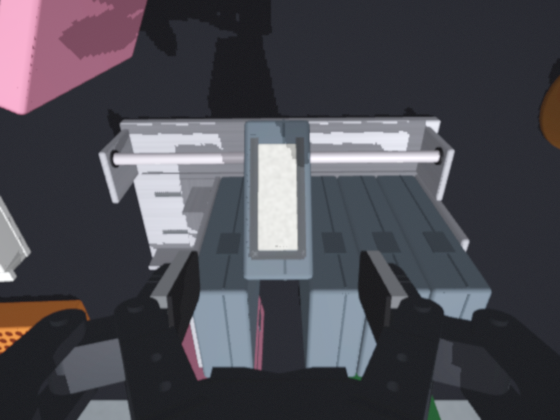

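The bar is at row 158 (155 predicted) and the back-top edge at row 277 (276 predicted). The box is centred between the fingers at col 278. Descending to grasp.

Emit:
{"fn": "drive_tool", "kwargs": {"motion": [2,0,25,0,0,0,66,2,0,50,0,0,0,66,2,0,75,0,0,0,66,2,0,98,0,0,0,66,2,0,98,0,0,0,66]}}

```text
t: 9.25
tcp_pos: [0.4672, 0.1354, 0.1337]
tool_rot: [-0.0, 0.991, 0.0, 0.13]
force: [-0.4, -0.4, 0.9]
finger_gap: 0.775
```

```bash
python3 - <<'E'
from h import *
st()
d=snap("scene");crop(d,220,110,420,270,4,"pics/s9.png")
d=snap("wrist");cv2.imwrite("pics/w9.png",d["color"][:,:,::-1])
E
```

```text
t 9.25 tcp [467.2 135.4 133.7] z [[-0.966, -0.0, -0.258], [-0.0, 1.0, 0.0], [0.258, 0.0, -0.966]] q [ 0.06  0.45  2.05 -0.04  0.38 -1.47] F [-0.4 -0.4  0.9] gap 66.2
```

View pics/s9.png

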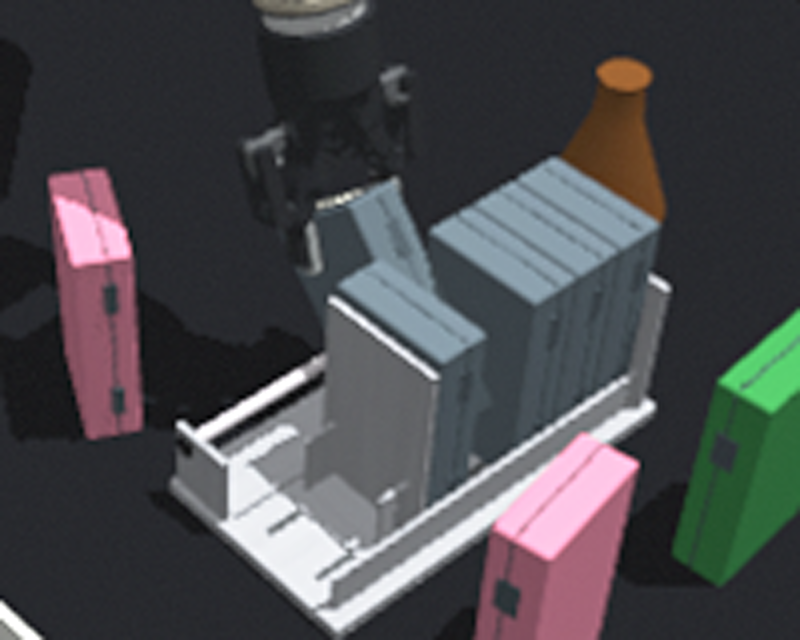

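View pics/w9.png

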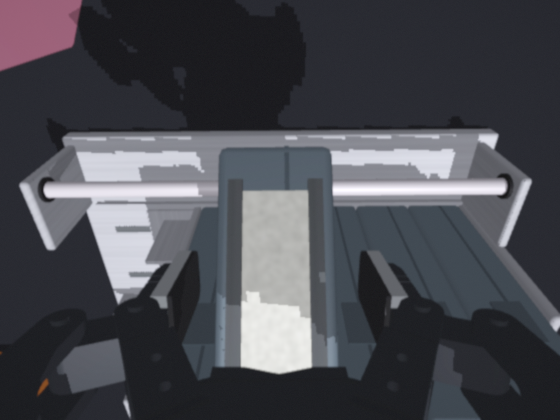

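Both fingers straddle the bared sides, with the pads beside the upper part of the box. Closing at 80 N.

Emit:
{"fn": "drive_tool", "kwargs": {"motion": [0,0,0,0,0,0,50,0,0,0,0,0,0,40,0,0,0,0,0,0,34,0,0,0,0,0,0,34,0,0,0,0,0,0,34], "force": 80}}

```text
t: 9.98
tcp_pos: [0.4681, 0.1355, 0.1361]
tool_rot: [-0.0, 0.991, 0.0, 0.133]
force: [-2.2, -0.0, 5.9]
finger_gap: 0.46
```

```bash
python3 - <<'E'
from h import *
s=st()
p=s["tcp_pos"];b=np.array([-.643,0,.766])
plan([(p+b*.02,tool(15)),(p+b*.04+[-.003,0,.004],tool(15)),(p+b*.09+[-.003,0,.004],tool(15)),(p+b*.12+[-.003,0,.004],tool(15))])
E
```

```text
t 9.97 tcp [468.1 135.5 136.1] z [[-0.965, -0.001, -0.263], [-0.001, 1.0, 0.0], [0.263, 0.0, -0.965]] q [ 0.06  0.45  2.05 -0.04  0.38 -1.47] F [-2.2 -0.   5.9] gap 39.3
[  8.4   0.  -18.2] [0.  0.2 0. ]
[ 18.6   0.  -41. ] [0.  0.2 0. ]
[ 39.6   0.1 -86.4] [0.  0.2 0. ]
[ 5.210e+01  1.000e-01 -1.136e+02] [0.  0.2 0. ]
```

```bash
python3 - <<'E'
from h import *
from kin import ik
d=snap("top")
for u,v in [(288,277),(302,284),(284,321),(270,314)]: print(np.round(onz(d,u,v,.165)*1000))
for p in [(.39,.1355,.23,15),(.42,.1355,.27,10),(.42,.1355,.34,0),(.42,.1355,.34,-25),(.54,-.247,.33,-25)]: print(p,ik(*p))
E
```

```text
[397.  -0. 165.]
[382. -31. 165.]
[301.   9. 165.]
[316.  40. 165.]
(0.39, 0.1355, 0.23, 15) [0.16 2.11 0.62 0.  ]
(0.42, 0.1355, 0.27, 10) [0.15 1.93 0.89 0.  ]
(0.42, 0.1355, 0.34, 0) [0.13 1.71 1.3  0.  ]
(0.42, 0.1355, 0.34, -25) [0.35 1.49 1.74 0.  ]
(0.54, -0.247, 0.33, -25) [0.59 1.1  1.89 0.  ]
```

Emit:
{"fn": "drive_tool", "kwargs": {"motion": [2,0,-7,0,0,0,34,5,0,-16,0,0,0,34,9,0,-26,0,0,0,34,14,0,-38,0,0,0,34,19,0,-50,0,0,0,34,25,0,-64,0,0,0,34,31,0,-78,0,0,0,34,36,0,-90,0,0,0,34]}}

```text
t: 11.02
tcp_pos: [0.4089, 0.1354, 0.2144]
tool_rot: [-0.0, 0.991, 0.0, 0.133]
force: [-0.3, -0.4, -3.0]
finger_gap: 0.458
```

```bash
python3 - <<'E'
from h import *
st()
d=snap("scene");crop(d,220,90,420,250,4,"pics/s10.png")
plan([((.425,.1355,.34),tool(0)),((.425,.1355,.34),tool(-25))])
E
```

```text
t 11.03 tcp [408.9 135.4 214.4] z [[-0.965, -0.001, -0.263], [-0.001, 1.0, 0.0], [0.263, 0.0, -0.965]] q [ 0.07  0.22  2.09 -0.03  0.57 -1.47] F [-0.3 -0.4 -3. ] gap 39.1
[-4.900e+01 -1.000e-01 -1.161e+02] [ 0.  15.3  0.1]
[-4.900e+01 -1.000e-01 -1.161e+02] [ 0.  40.3  0.1]
```

View pics/s10.png

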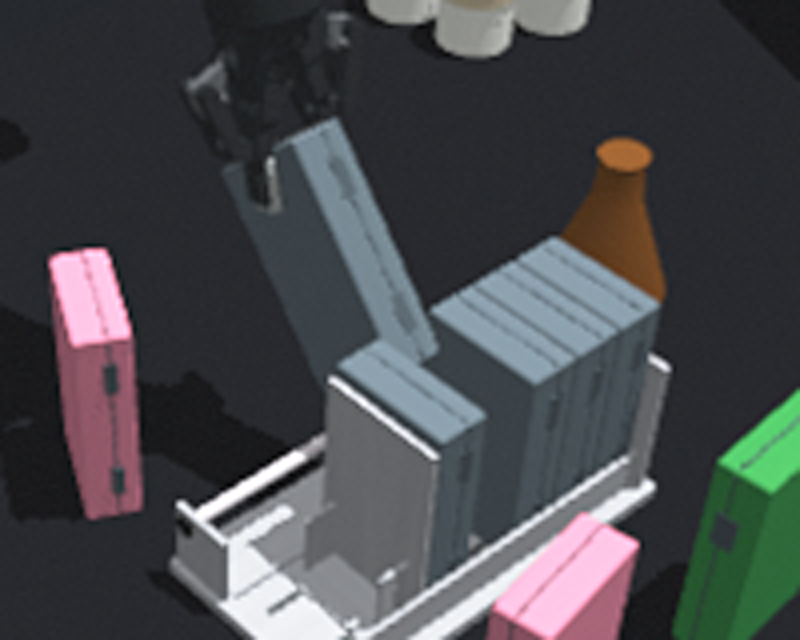

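Emit:
{"fn": "drive_tool", "kwargs": {"motion": [-7,0,-25,0,0,0,34,-14,0,-50,0,0,0,34,-21,0,-77,0,0,0,34,-29,0,-105,0,5,0,34,-38,0,-116,0,13,0,34,-49,0,-116,0,21,0,34,-49,0,-116,0,30,0,34,-49,0,-116,0,36,0,34]}}

```text
t: 12.08
tcp_pos: [0.4265, 0.1355, 0.3398]
tool_rot: [-0.001, 0.984, 0.0, -0.18]
force: [0.1, 0.6, -2.8]
finger_gap: 0.463
```

Emit:
{"fn": "drive_tool", "kwargs": {"motion": [0,0,0,0,3,0,34,0,0,0,0,3,0,34]}}

```text
t: 12.32
tcp_pos: [0.4276, 0.1354, 0.3388]
tool_rot: [-0.0, 0.979, 0.0, -0.206]
force: [-0.6, -0.0, -2.9]
finger_gap: 0.46
```

```bash
python3 - <<'E'
from h import *
st()
d=snap("scene");cv2.imwrite("pics/s11.png",d["color"][:,:,::-1])
d=snap("wrist");cv2.imwrite("pics/w11.png",d["color"][:,:,::-1])
E
```

```text
t 12.32 tcp [427.6 135.4 338.8] z [[-0.915, -0.001, 0.402], [-0.001, 1.0, 0.0], [-0.402, 0.0, -0.915]] q [ 0.04  0.36  1.48  0.02  1.71 -1.53] F [-0.6 -0.  -2.9] gap 39.3
```

View pics/s11.png

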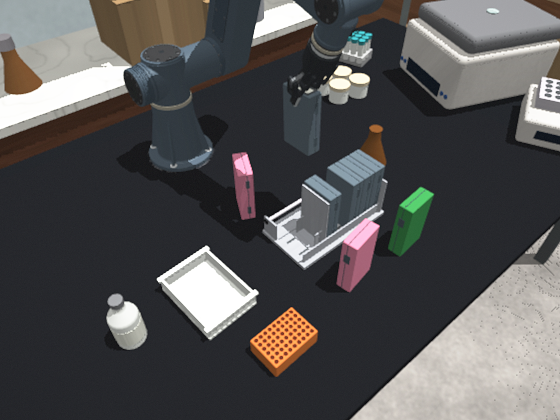

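View pics/w11.png

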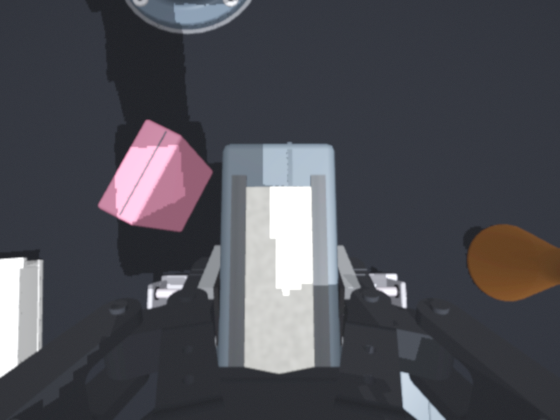

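```bash
python3 - <<'E'
from h import *
plan([((.536,-.247,.338),tool(-24,3.8)),((.536,-.247,.338),tool(-24,0))])
E
```

```text
[-100.5 -382.7  -42.6] [ 1.5  0.3 -3.4]
[-100.5 -382.7  -42.6] [0.  0.3 0.1]
```

Emit:
{"fn": "drive_tool", "kwargs": {"motion": [-8,-30,-3,0,0,0,34,-20,-75,-8,0,0,0,34,-34,-125,-14,0.3,0,-1,34,-47,-175,-20,0.6,0,-2,34,-60,-225,-25,1,0,-3,34,-73,-275,-31,1.5,0.3,-3.4,34,-85,-325,-36,1.5,0.3,-3.4,34,-95,-360,-40,1.5,0.3,-3.4,34]}}

```text
t: 13.42
tcp_pos: [0.53, -0.2261, 0.3383]
tool_rot: [-0.032, 0.978, -0.007, -0.207]
force: [0.5, -0.3, -1.8]
finger_gap: 0.462
```

Emit:
{"fn": "drive_tool", "kwargs": {"motion": [-5,-20,-2,0,0,0,34,-5,-20,-2,0,0,0,34,-5,-20,-2,0,0,0,34]}}

```text
t: 13.8
tcp_pos: [0.5361, -0.2445, 0.3384]
tool_rot: [-0.032, 0.978, -0.006, -0.207]
force: [-0.2, 0.6, -2.3]
finger_gap: 0.463
```

```bash
python3 - <<'E'
from h import *
st()
d=snap("scene");crop(d,100,130,300,350,3,"pics/s12.png")
d=snap("top");crop(d,320,120,500,280,4,"pics/t12.png")
d=snap("wrist");cv2.imwrite("pics/w12.png",d["color"][:,:,::-1])
E
```

```text
t 13.8 tcp [ 536.1 -244.5  338.4] z [[-0.912, -0.06, 0.405], [-0.065, 0.998, 0.001], [-0.404, -0.026, -0.914]] q [-0.51  0.56  1.13 -0.23  1.8  -2.15] F [-0.2  0.6 -2.3] gap 39.5
```

View pics/s12.png

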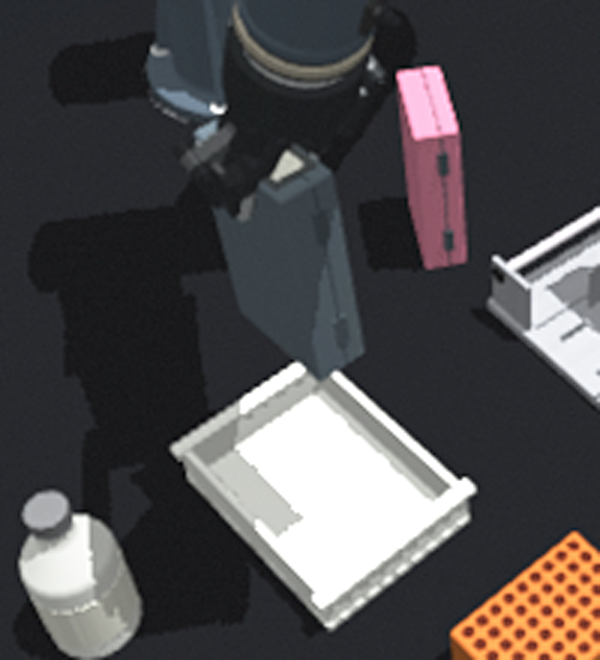

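View pics/t12.png

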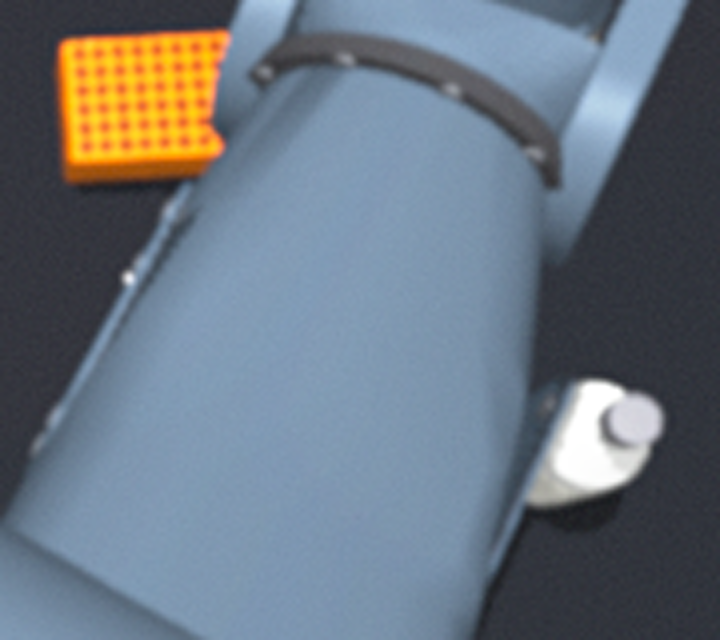

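View pics/w12.png

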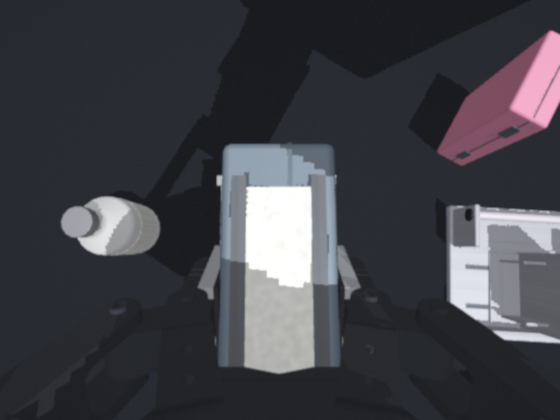

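```bash
cat > up.py <<'E'
from h import *
d=snap("scene");s=manip.sense();p=s["tcp_pos"]
print("cam",-d["view"][:3,:3].T@d["view"][:3,3])
import sys
dx,dz,tl,x0,y0,k=map(float,sys.argv[1:7])
Ry=Rn.from_euler('zy',[3.6,tl],degrees=True)
for sx in(-1,1):
  for sy in(-1,1):
    for h in(0,165):
      q=p+Ry.apply(np.array([sx*47.5+dx,sy*20,h-dz])/1000)
      u,v=proj(d,q);print("x%+d y%+d h%d"%(sx,sy,h),round((u-x0+.5)*k),round((v-y0+.5)*k))
E
python3 up.py 3.5 125 0 100 130 3
python3 - <<'E'
from h import *
d=snap("scene");crop(d,160,160,240,270,7,"pics/s13.png")
E
```

```text
cam [ 1.1241654  -0.50834109  0.91984733]
x-1 y-1 h0 235 301
x-1 y-1 h165 191 123
x-1 y+1 h0 282 273
x-1 y+1 h165 245 95
x+1 y-1 h0 316 377
x+1 y-1 h165 282 199
x+1 y+1 h0 363 346
x+1 y+1 h165 336 167
```

View pics/s13.png

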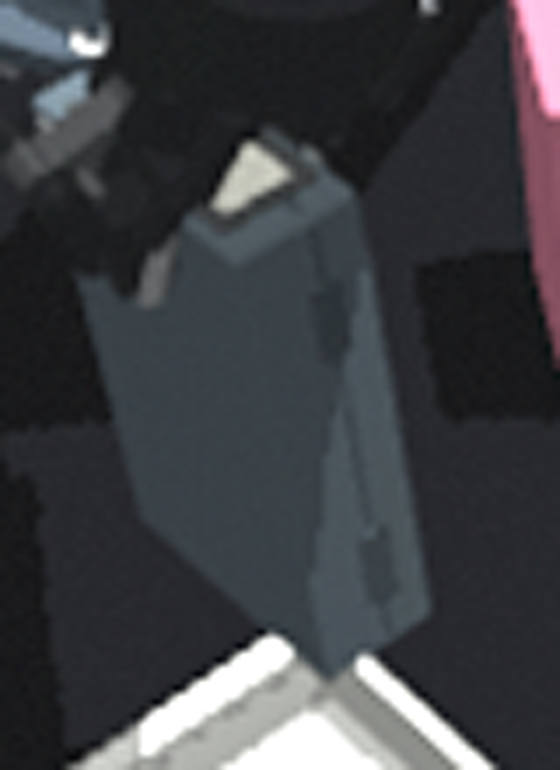

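Emit:
{"fn": "drive_tool", "kwargs": {"motion": [-8,0,18,0,0,0,34,-23,0,50,0,0,0,34,-37,0,83,0,0,0,34,-51,0,115,0,0,0,34,-64,0,143,0,0,0,34,-73,0,165,0,0,0,34,-76,0,171,0,0,0,34,-76,0,171,0,0,0,34]}}

```text
t: 15.05
tcp_pos: [0.5371, -0.2447, 0.1515]
tool_rot: [-0.033, 0.978, -0.007, -0.207]
force: [-0.1, -0.6, -2.7]
finger_gap: 0.459
```

```bash
python3 - <<'E'
from h import *
st()
d=snap("scene");crop(d,140,210,270,340,6,"pics/s14.png")
E
```

```text
t 15.05 tcp [ 537.1 -244.7  151.5] z [[-0.912, -0.061, 0.405], [-0.067, 0.998, -0.0], [-0.404, -0.027, -0.914]] q [-0.51  0.74  1.32 -0.22  1.44 -2.07] F [-0.1 -0.6 -2.7] gap 39.2
```

View pics/s14.png

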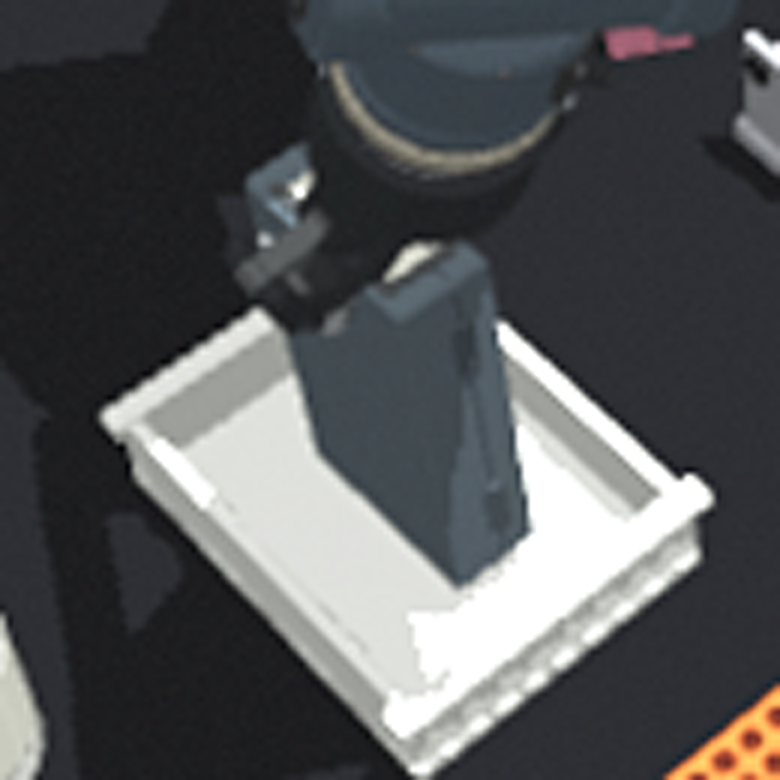

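Emit:
{"fn": "drive_tool", "kwargs": {"motion": [-2,0,4,0,0,0,34,-3,0,7,0,0,0,34,-4,0,10,0,0,0,34,-4,0,10,0,0,0,34]}}

```text
t: 15.6
tcp_pos: [0.5368, -0.2449, 0.1411]
tool_rot: [-0.032, 0.978, -0.007, -0.206]
force: [0.4, 0.1, -2.2]
finger_gap: 0.46
```

Emit:
{"fn": "drive_tool", "kwargs": {"motion": [-1,0,2,0,0,0,34,-2,0,4,0,0,0,34,-2,0,4,0,0,0,34]}}

```text
t: 15.98
tcp_pos: [0.5371, -0.2449, 0.1366]
tool_rot: [-0.032, 0.978, -0.007, -0.207]
force: [0.3, -0.9, -2.5]
finger_gap: 0.46
```

Emit:
{"fn": "drive_tool", "kwargs": {"motion": [-1,0,2,0,0,0,34,-1,0,2,0,0,0,34]}}

```text
t: 16.23
tcp_pos: [0.5375, -0.2449, 0.1362]
tool_rot: [-0.032, 0.978, -0.008, -0.206]
force: [1.2, 0.6, 4.9]
finger_gap: 0.46
```

Emit:
{"fn": "drive_tool", "kwargs": {"motion": [-1,0,2,0,0,0,34,-1,0,2,0,0,0,34]}}

```text
t: 16.48
tcp_pos: [0.5377, -0.2449, 0.1361]
tool_rot: [-0.032, 0.978, -0.008, -0.207]
force: [1.2, 0.9, 6.3]
finger_gap: 0.46
```

```bash
python3 - <<'E'
from h import *
st()
d=snap("scene");crop(d,140,210,270,340,6,"pics/s15.png")
E
python3 up.py 3.5 128 0 140 210 6
```

```text
t 16.48 tcp [ 537.7 -244.9  136.1] z [[-0.912, -0.06, 0.405], [-0.066, 0.998, -0.002], [-0.404, -0.029, -0.914]] q [-0.5   0.76  1.33 -0.22  1.41 -2.07] F [1.2 0.9 6.3] gap 39.3
cam [ 1.1241654  -0.50834109  0.91984733]
x-1 y-1 h0 315 461
x-1 y-1 h165 250 198
x-1 y+1 h0 394 406
x-1 y+1 h165 340 142
x+1 y-1 h0 458 607
x+1 y-1 h165 408 350
x+1 y+1 h0 537 547
x+1 y+1 h165 498 287
```

View pics/s15.png

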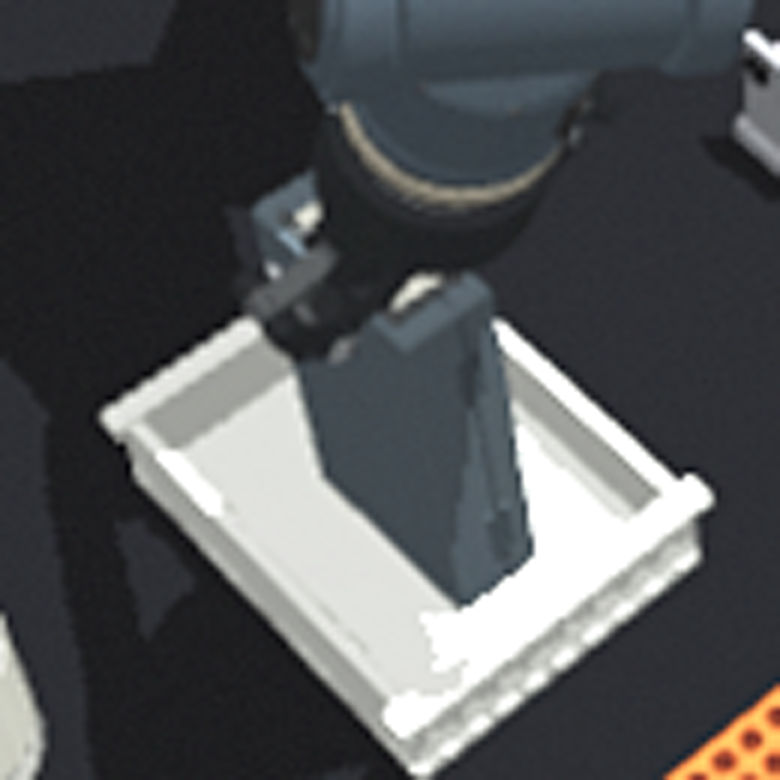

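The floor contact shows as a force change from -2.5 to +6 N. The box is near upright and inside the tray, so I'll release gently.

Emit:
{"fn": "drive_tool", "kwargs": {"motion": [0,0,0,0,0,0,41,0,0,0,0,0,0,44,0,0,0,0,0,0,50,0,0,0,0,0,0,56,0,0,0,0,0,0,60]}}

```text
t: 17.2
tcp_pos: [0.5376, -0.2449, 0.136]
tool_rot: [-0.032, 0.978, -0.008, -0.207]
force: [0.6, 0.3, 0.7]
finger_gap: 0.702
```

```bash
python3 - <<'E'
from h import *
st()
d=snap("wrist");cv2.imwrite("pics/w16.png",d["color"][:,:,::-1])
d=snap("scene");crop(d,140,210,270,340,6,"pics/s16.png")
E
```

```text
t 17.2 tcp [ 537.6 -244.9  136. ] z [[-0.912, -0.06, 0.405], [-0.066, 0.998, -0.002], [-0.404, -0.028, -0.914]] q [-0.5   0.76  1.33 -0.22  1.41 -2.07] F [0.6 0.3 0.7] gap 59.9
```

View pics/s16.png

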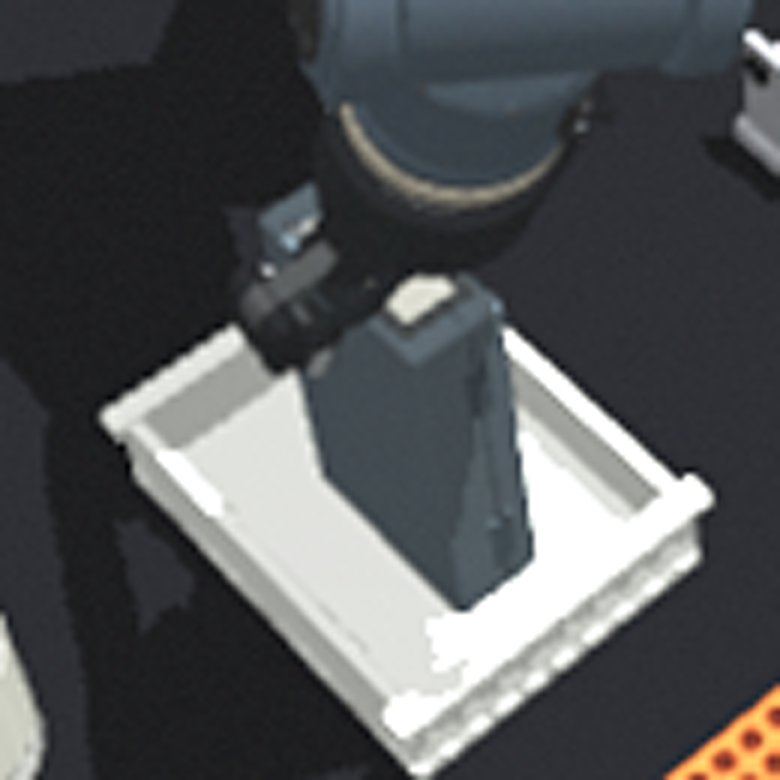

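View pics/w16.png

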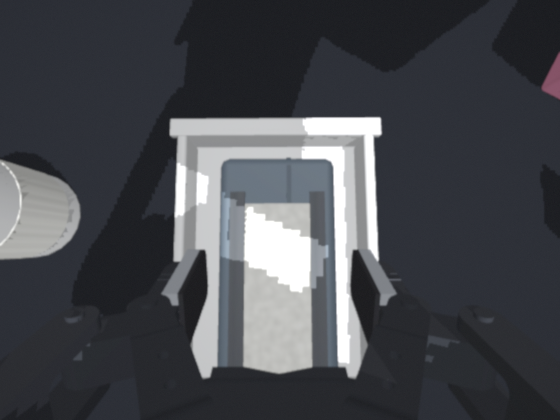

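Emit:
{"fn": "drive_tool", "kwargs": {"motion": [0,0,-15,0,0,0,60,0,0,-40,0,0,0,60,0,0,-75,0,0,0,60,0,0,-115,0,0,0,60,0,0,-150,0,0,0,60,0,0,-160,0,0,0,60]}}

```text
t: 18.05
tcp_pos: [0.6042, -0.2406, 0.2856]
tool_rot: [-0.032, 0.978, -0.009, -0.204]
force: [-0.3, 0.2, -0.2]
finger_gap: 0.704
```

```bash
python3 - <<'E'
from h import *
st()
d=snap("scene");crop(d,140,210,270,340,6,"pics/s17.png")
plan([((.57,-.15,.28),tool()),((.562,.030,.25),tool())])
E
```

```text
t 18.05 tcp [ 604.2 -240.6  285.6] z [[-0.915, -0.059, 0.4], [-0.067, 0.998, -0.005], [-0.399, -0.031, -0.917]] q [-0.46  0.7   1.01 -0.21  1.79 -2.1 ] F [-0.3  0.2 -0.2] gap 60.1
[23.6 92.6 15.5] [ -1.  -23.6   3.7]
[  8.2 272.9  40.6] [ -1.  -23.6   3.7]
```

View pics/s17.png

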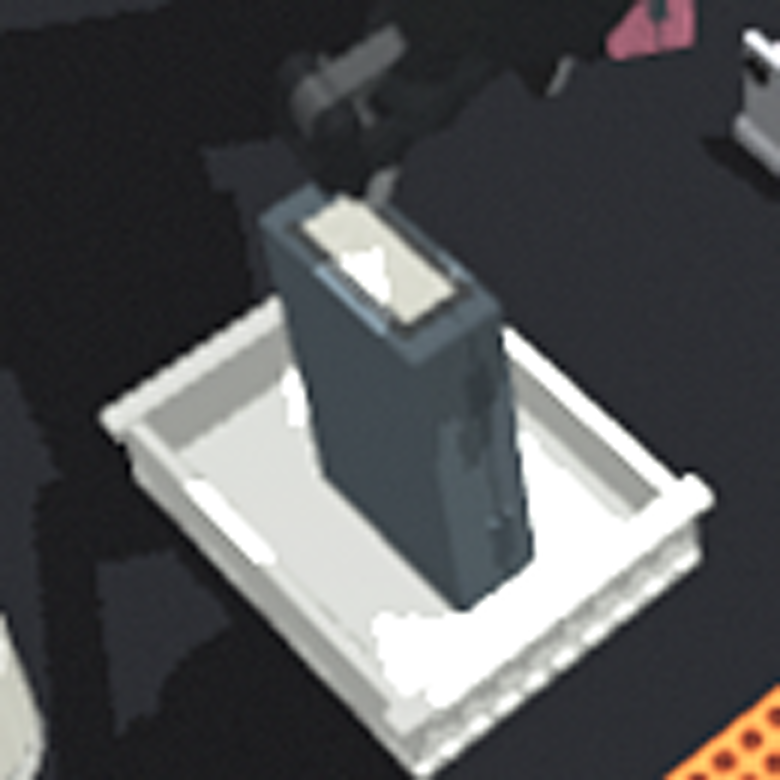

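The box stands upright in the tray, released. Next is the end plate.

Emit:
{"fn": "drive_tool", "kwargs": {"motion": [3,20,-5,0,0,0,0,8,50,0,0,-5,1,0,18,85,8,-0.5,-12,2,0,22,125,15,-1,-19,3,0,20,170,22,-1,-23.6,3.7,0,15,215,32,-1,-23.6,3.7,0,10,255,38,-1,-23.6,3.7,0,8,273,41,-1,-23.6,3.7,0]}}

```text
t: 19.1
tcp_pos: [0.5596, 0.033, 0.2483]
tool_rot: [-0.002, 1.0, 0.0, -0.002]
force: [-1.0, -0.8, 0.5]
finger_gap: -0.001
```

Emit:
{"fn": "drive_tool", "kwargs": {"motion": [0,0,0,0,0,0,0,0,0,0,0,0,0,0]}}

```text
t: 19.35
tcp_pos: [0.5595, 0.0323, 0.2483]
tool_rot: [-0.001, 1.0, -0.0, -0.002]
force: [0.0, 0.3, -0.1]
finger_gap: -0.003
```

```bash
python3 - <<'E'
from h import *
st()
plan([((.562,.034,.128),tool())])
d=snap("wrist");cv2.imwrite("pics/w18.png",d["color"][:,:,::-1])
for n,p in {"platetop":(.5617,.0686,.167),"box_d R back":(.609,.0736,.177),"box_d front":(.514,.0736,.177)}.items(): print(n,np.round(proj(d,p)))
E
```

```text
t 19.35 tcp [559.5  32.3 248.3] z [[-1.0, -0.003, 0.004], [-0.003, 1.0, -0.0], [-0.004, -0.0, -1.0]] q [-0.14  0.42  1.57 -0.    1.15 -1.71] F [ 0.   0.3 -0.1] gap -0.2
[ -3.    1.7 120.2] [-0.  -0.2  0.2]
platetop [335. 208.]
box_d R back [341. 282.]
box_d front [350. 136.]
```

View pics/w18.png

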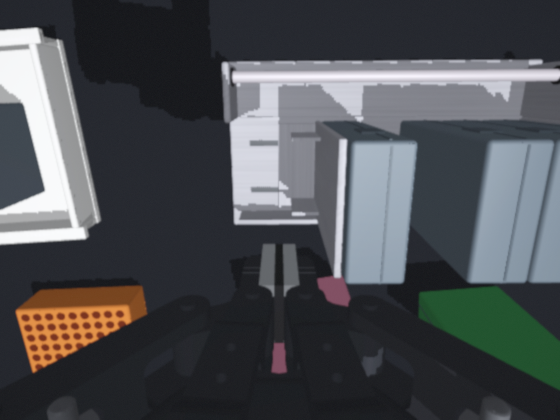

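Emit:
{"fn": "drive_tool", "kwargs": {"motion": [-3,2,40,0,0,0,0,-3,2,80,0,0,0,0,-3,2,118,0,0,0,0,-3,2,120,0,0,0,0,-3,2,120,0,0,0,0]}}

```text
t: 20.02
tcp_pos: [0.5635, 0.033, 0.1293]
tool_rot: [-0.0, 1.0, -0.0, -0.001]
force: [0.5, 0.6, 0.9]
finger_gap: 0.001
```

Emit:
{"fn": "drive_tool", "kwargs": {"motion": [0,8,0,0,0,0,0,0,15,0,0,0,0,0,0,20,0,0,0,0,0,0,25,0,0,0,0,0,0,30,0,0,0,0,0,0,35,0,0,0,0,0]}}

```text
t: 20.78
tcp_pos: [0.5655, 0.0666, 0.1319]
tool_rot: [-0.001, 1.0, -0.002, 0.002]
force: [-0.3, -6.7, 7.4]
finger_gap: -0.003
```

```bash
python3 - <<'E'
from h import *
st()
d=snap("wrist");cv2.imwrite("pics/w19.png",d["color"][:,:,::-1])
d=snap("scene");crop(d,220,110,420,270,4,"pics/s19.png")
E
```

```text
t 20.77 tcp [565.5  66.6 131.9] z [[-1.0, -0.003, -0.004], [-0.003, 1.0, -0.004], [0.004, -0.004, -1.0]] q [-0.08  0.59  1.67 -0.01  0.88 -1.65] F [-0.3 -6.7  7.4] gap -0.3
```

View pics/w19.png

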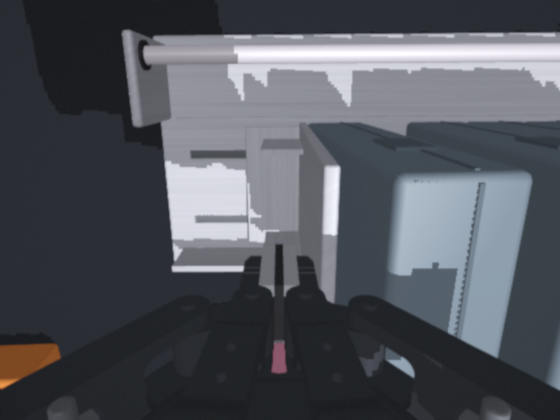

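View pics/s19.png

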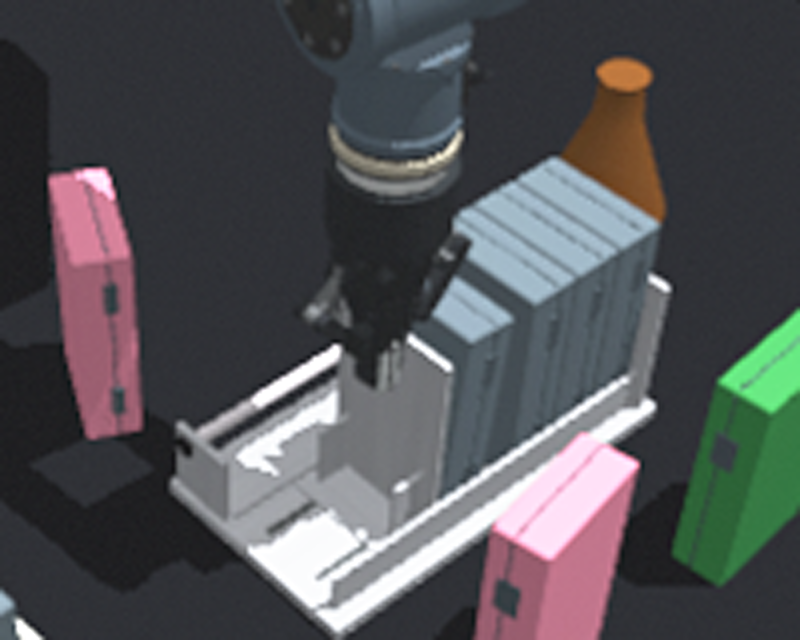

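The upward force of 7 N suggests the linkage is rubbing the plate's top. I'll back off, rise 14 mm, and push again.

Emit:
{"fn": "drive_tool", "kwargs": {"motion": [0,-8,0,0,0,0,0,1,-8,-12,0.2,0,0,0,2,-8,-14,0.2,0,0,0,2,-2,-14,0.2,0,0,0,2,3,-14,0.2,0,0,0,2,8,-14,0.2,0,0,0]}}

```text
t: 21.62
tcp_pos: [0.5633, 0.0748, 0.1458]
tool_rot: [-0.002, 1.0, -0.004, 0.002]
force: [-1.6, -6.3, 3.8]
finger_gap: 0.001
```

```bash
python3 - <<'E'
from h import *
st()
d=snap("wrist");cv2.imwrite("pics/w20.png",d["color"][:,:,::-1])
d=snap("scene");crop(d,280,150,380,250,7,"pics/s20.png")
E
```

```text
t 21.62 tcp [563.3  74.8 145.8] z [[-1.0, -0.003, -0.003], [-0.003, 1.0, -0.009], [0.003, -0.009, -1.0]] q [-0.06  0.56  1.66 -0.01  0.91 -1.63] F [-1.6 -6.3  3.8] gap 0.1
```

View pics/w20.png

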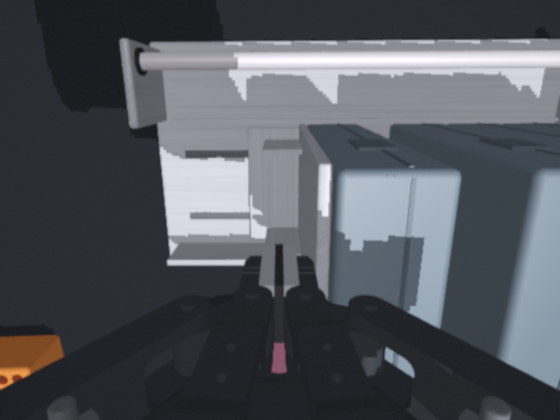

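View pics/s20.png

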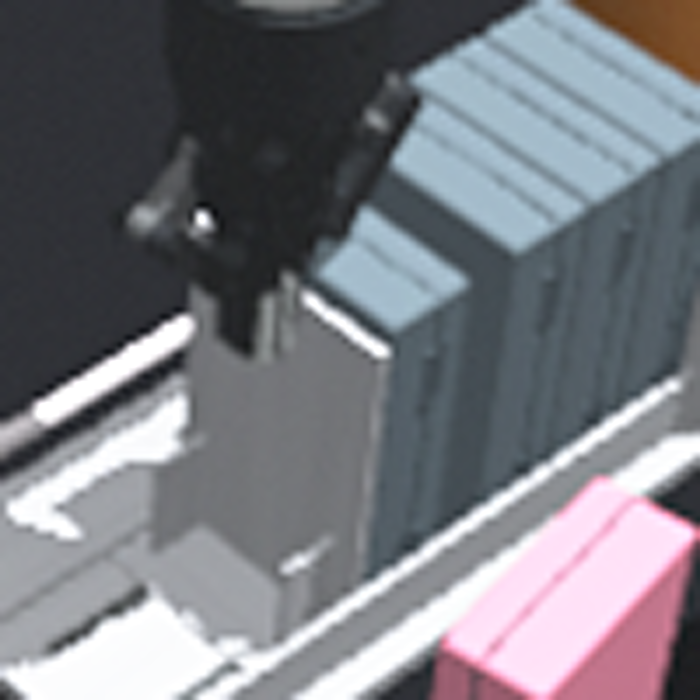

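Emit:
{"fn": "drive_tool", "kwargs": {"motion": [0,0,-4,0.3,0,0,0,0,3,-5,0.5,0,0,0,0,6,-5,0.5,0,0,0,0,9,-5,0.5,0,0,0,0,12,-5,0.5,0,0,0,0,15,-5,0.5,0,0,0,0,18,-5,0.5,0,0,0]}}

```text
t: 22.6
tcp_pos: [0.5629, 0.0938, 0.1504]
tool_rot: [-0.002, 1.0, -0.008, 0.001]
force: [-1.0, -3.5, -3.5]
finger_gap: 0.001
```

Emit:
{"fn": "drive_tool", "kwargs": {"motion": [0,2,0,0,0,0,0,0,3,0,0,0,0,0]}}

```text
t: 22.85
tcp_pos: [0.5628, 0.0969, 0.1504]
tool_rot: [-0.002, 1.0, -0.008, 0.001]
force: [-0.7, -4.6, -2.2]
finger_gap: 0.0
```

```bash
python3 - <<'E'
from h import *
st()
d=snap("wrist");cv2.imwrite("pics/w21.png",d["color"][:,:,::-1])
d=snap("scene");crop(d,280,150,380,250,7,"pics/s21.png")
E
```

```text
t 22.85 tcp [562.8  96.9 150.4] z [[-1.0, -0.004, -0.003], [-0.004, 1.0, -0.016], [0.003, -0.016, -1.0]] q [-0.02  0.56  1.65 -0.02  0.93 -1.58] F [-0.7 -4.6 -2.2] gap 0.0
```

View pics/w21.png

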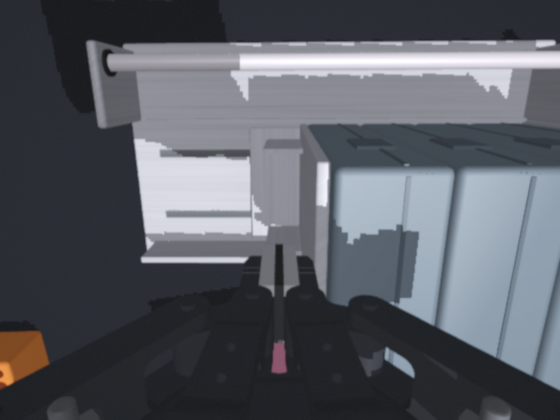

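View pics/s21.png

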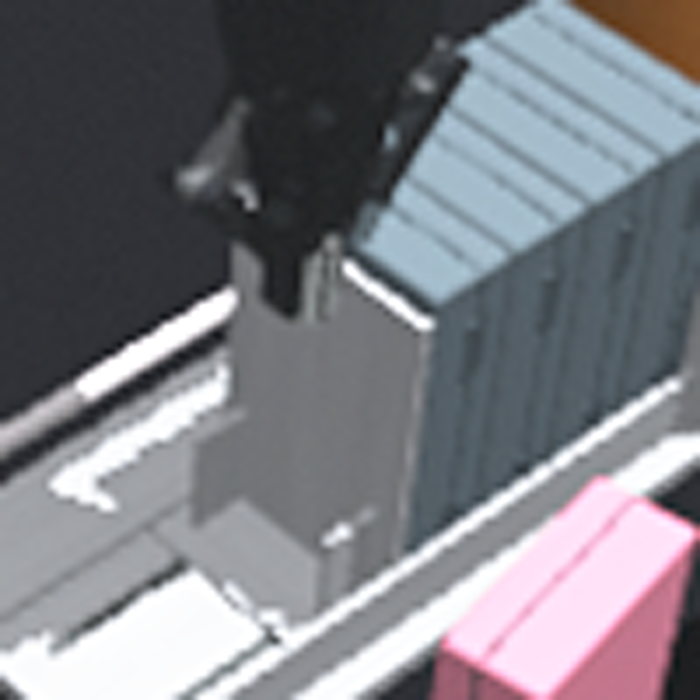

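The gap looks closed. I'll press a little more to confirm that the force rises.

Emit:
{"fn": "drive_tool", "kwargs": {"motion": [0,1,0,0,0,0,0,0,2,0,0,0,0,0,0,2,0,0,0,0,0]}}

```text
t: 23.32
tcp_pos: [0.5628, 0.0976, 0.1504]
tool_rot: [-0.002, 1.0, -0.009, 0.001]
force: [-1.1, -7.8, -2.0]
finger_gap: 0.002
```

Emit:
{"fn": "drive_tool", "kwargs": {"motion": [0,1,0,0,0,0,0,0,2,0,0,0,0,0,0,2,0,0,0,0,0]}}

```text
t: 23.7
tcp_pos: [0.5628, 0.0976, 0.1505]
tool_rot: [-0.002, 1.0, -0.011, 0.001]
force: [-2.0, -9.7, -1.6]
finger_gap: 0.0
```

It's firm: the TCP stays at y = 97.6 mm while the force rises. Now I'll back off and check.

Emit:
{"fn": "drive_tool", "kwargs": {"motion": [0,-10,0,0,0,0,0,0,-30,0,0,0,0,0,0,-35,-40,0.5,0,0,0,0,-40,-90,1,0,0,0,0,-60,-130,1,0,0,0,0,-90,-130,1,0,0,0,20,-120,-130,1,0,0,0,40,-140,-130,1,0,0,0]}}

```text
t: 24.7
tcp_pos: [0.5231, -0.0415, 0.2839]
tool_rot: [-0.002, 1.0, -0.019, 0.002]
force: [0.5, -0.6, -0.1]
finger_gap: -0.002
```

Emit:
{"fn": "drive_tool", "kwargs": {"motion": [50,0,0,0,0,0,0,90,0,0,0,0,0,0,90,0,0,0,0,0,0]}}

```text
t: 25.08
tcp_pos: [0.4302, -0.0415, 0.2837]
tool_rot: [-0.001, 1.0, -0.019, 0.001]
force: [0.5, 0.1, -0.1]
finger_gap: 0.001
```

```bash
python3 - <<'E'
from h import *
st()
d=snap("wrist");cv2.imwrite("pics/w22.png",d["color"][:,:,::-1])
d=snap("scene");cv2.imwrite("pics/s22.png",d["color"][:,:,::-1]);crop(d,250,130,400,260,5,"pics/s22z.png")
d=snap("top");crop(d,155,100,435,310,2.8,"pics/t22.png")
E
```

```text
t 25.07 tcp [430.2 -41.5 283.7] z [[-1.0, -0.002, -0.003], [-0.002, 0.999, -0.038], [0.003, -0.038, -0.999]] q [-0.33  0.19  1.82 -0.04  1.11 -1.89] F [ 0.5  0.1 -0.1] gap 0.1
```

View pics/s22.png

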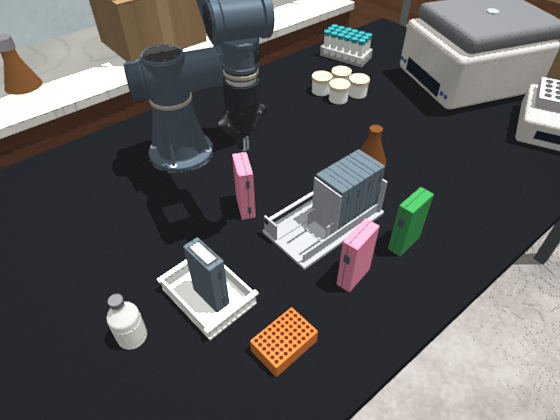

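View pics/s22z.png

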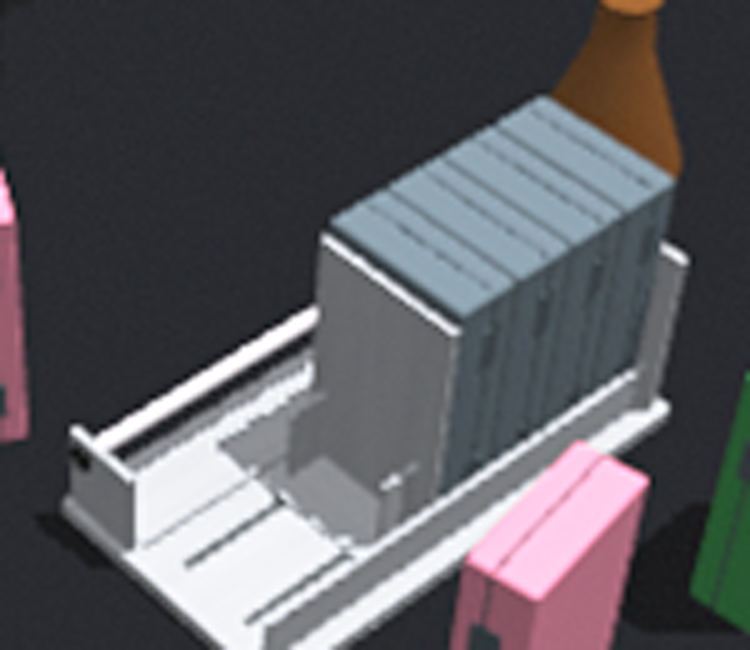

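View pics/t22.png

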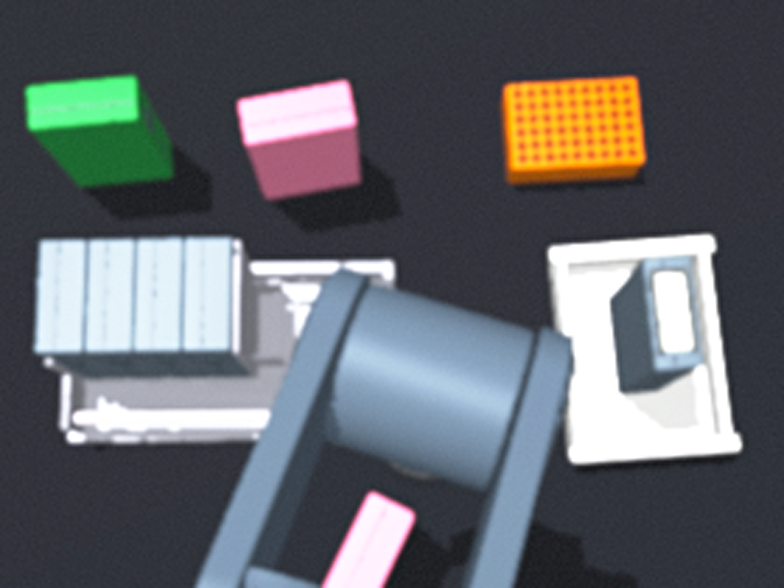

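All four boxes are upright and closed up, the card box stands in the tray, and the bystanders haven't moved. One last numeric check.

```bash
python3 - <<'E'
from h import *
T=snap("top");S=snap("scene")
t=lambda X,Y:(T,155+(X+.5)/2.8-.5,100+(Y+.5)/2.8-.5)
a=onz(*t(38,241),.177);b=onz(*t(232,238),.177);c=onz(*t(234,352),.177);print("row",np.round(a*1000),np.round(b*1000),np.round(c*1000))
pl=onz(*t(241,295),.167);print("plate top outer y",np.round(pl*1000))
# card box top in tray, via top view at z .172
P=[onz(*t(*q),.172) for q in [(644,259),(695,256),(703,366),(651,370)]];print(np.round(np.mean(P,0)*1000))
crop(S,150,220,270,340,6.5,"pics/s23.png")
ctr=np.mean(P,0);
for sx in(-1,1):
  for sy in(-1,1):
    for z in(.007,.172):
      q=np.append(ctr[:2],z)+Rn.from_euler('z',3.8,degrees=True).apply([sx*.0475,sy*.02,0]);u,v=proj(S,q);print(sx,sy,z,round((u-150+.5)*6.5),round((v-220+.5)*6.5))
E
```

```text
row [607. 278. 177.] [609. 116. 177.] [513. 113. 177.]
plate top outer y [563. 109. 167.]
[ 545. -245.  172.]
-1 -1 0.007 282 443
-1 -1 0.172 213 160
-1 1 0.007 368 383
-1 1 0.172 310 98
1 -1 0.007 438 602
1 -1 0.172 385 324
1 1 0.007 525 536
1 1 0.172 483 256
```

View pics/s23.png

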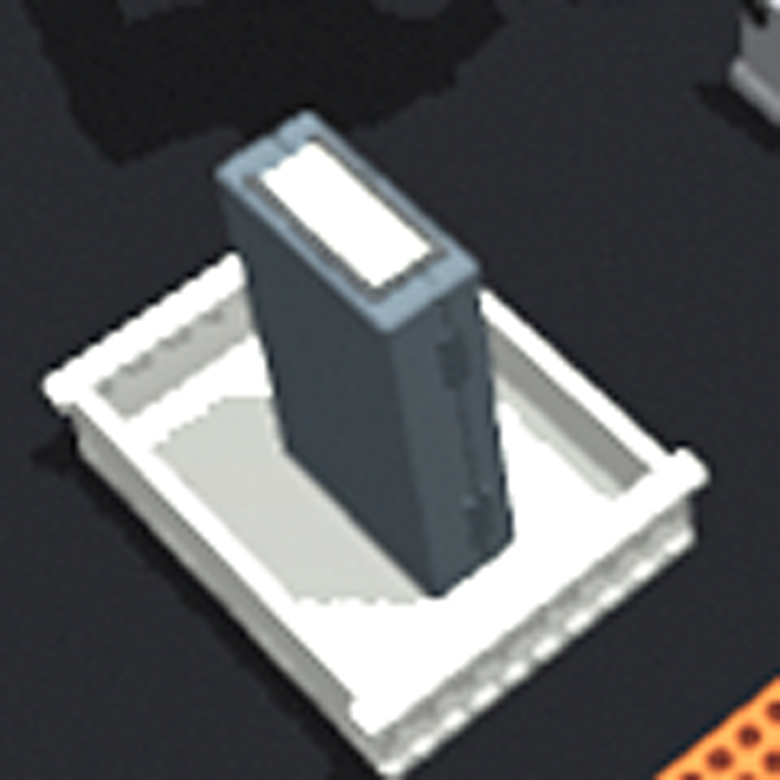

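```bash
python3 -c "
from station import manip
print(manip.sense()['t'],manip.sign_off())"
```

```text
the job is handed in; nothing more can be done
25.325 None
```

I tipped the card box forward onto the front bar with the shut fingers. I then gripped it by its bared sides, drew it out over the bar, stood it in the tray and let go. The end plate is slid up and the job was handed in at 25.3 s; no verdict was reported.

**Last checks (from the pictures):**
- **Card box:** it stands upright in the tray, near the tray's centre (about 7 mm off in x, 2 mm in y). Its corners match a straight upright box to within 1–2 mm.
- **Row and plate:** the four remaining boxes measure 162 mm across, which means no gap. The plate moved about 40–41 mm, and the push stopped firmly with the force rising to 10 N.
- **Other boxes and bystanders:** the four boxes look upright, and the bottle, flask and tube rack look undisturbed. I judged both by eye and did not measure them.

**What went wrong or disagreed:**
- I first tilted the tool the wrong way in free air and reversed it; nothing was touched.
- The first push on the plate rubbed its top with about 7 N upward force, so I pushed again 14 mm higher.
- The two-view measurement of the leaning box gave 44° and about 8 mm too high, against the 40° in the text. The grasp left room for that error.

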